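# Lay out capacitors for cleaning

## Task

Get the cleaning job ready: stand the fallen bottle upright on the round rubber mat, and lay every blue capacitor on its side in a place of its own on the sloping cradle stand, foot down against the end stop and brass terminals at the high end. When all of that is done, push the head of the solvent dispenser fully down and let it come up again. Leave the other things on the bench alone.

Things in the scene. Friction and masses are not known exactly. Their poses are not given: they have to be found in the camera images.
- cap1: A large capacitor (one of three or four, all alike; some may be absent): blue cylinder 42 mm in diameter, 100 mm long, with two brass terminals that stand 6 mm higher on its top. It starts standing on the worktop. Origin at the centre of its foot (the end without terminals); +z runs along its axis towards the terminals. 110 to 220 g, most of it near the foot. Laid on the worktop it can roll.
- cap2: A large capacitor (one of three or four, all alike; some may be absent): blue cylinder 42 mm in diameter, 100 mm long, with two brass terminals that stand 6 mm higher on its top. It starts standing on the worktop. Origin at the centre of its foot (the end without terminals); +z runs along its axis towards the terminals. 110 to 220 g, most of it near the foot. Laid on the worktop it can roll.
- cap3: A large capacitor (one of three or four, all alike; some may be absent): blue cylinder 42 mm in diameter, 100 mm long, with two brass terminals that stand 6 mm higher on its top. It starts standing on the worktop. Origin at the centre of its foot (the end without terminals); +z runs along its axis towards the terminals. 110 to 220 g, most of it near the foot. Laid on the worktop it can roll.
- cap4: A large capacitor (one of three or four, all alike; some may be absent): blue cylinder 42 mm in diameter, 100 mm long, with two brass terminals that stand 6 mm higher on its top. It starts standing on the worktop. Origin at the centre of its foot (the end without terminals); +z runs along its axis towards the terminals. 110 to 220 g, most of it near the foot. Laid on the worktop it can roll.
- stand: Fixed sloping cradle stand: base plate 128 x 274 x 10 mm, four places 74 mm apart along its y. Origin on the worktop, z up, x level. Each place slopes up 20 degrees towards -x of the stand (to the robot's left): two black vee supports, 12 mm thick, centred 14 and 91 mm up the slope from the seat point, lower than the axis of a part in them, and an end stop at the low end; open between.
- seat1 (a point): Seat point of place 1 of the stand: where the centre of the foot of a capacitor lies when it rests in both vees, about 1 mm clear of the end stop; 48 mm above the worktop. The axis of a seated capacitor runs from here towards -x of the stand, rising at 20 degrees.
- seat2 (a point): Seat point of place 2 of the stand: where the centre of the foot of a capacitor lies when it rests in both vees, about 1 mm clear of the end stop; 48 mm above the worktop. The axis of a seated capacitor runs from here towards -x of the stand, rising at 20 degrees.
- seat3 (a point): Seat point of place 3 of the stand: where the centre of the foot of a capacitor lies when it rests in both vees, about 1 mm clear of the end stop; 48 mm above the worktop. The axis of a seated capacitor runs from here towards -x of the stand, rising at 20 degrees.
- seat4 (a point): Seat point of place 4 of the stand: where the centre of the foot of a capacitor lies when it rests in both vees, about 1 mm clear of the end stop; 48 mm above the worktop. The axis of a seated capacitor runs from here towards -x of the stand, rising at 20 degrees.
- mat: Round grey and black rubber mat, fixed, 104 mm in diameter, its top 4 mm above the worktop. Origin at the centre of its underside.
- bottle: White plastic bottle with a red cap, lying on its side on the worktop at the start, cap roughly towards -y: round body 55 mm in diameter, straight up to about 60 mm from the base; shoulders to 91 mm; cap 34 mm in diameter up to 108 mm (fixed). Origin at the centre of its base, +z along its axis towards the cap. 125 to 235 g.
- pump (a joint): Travel of the dispenser's head: 0 up, grows as it is pushed down, 0.012 m fully down. A spring returns it: about 3 N at the top, 6 N fully down.
- pump_top (a point): Centre of the top face of the dispenser's steel head, a disc 48 mm in diameter, 110 mm above the worktop when up; it moves straight down with the head. The dispenser is a white round bottle with a blue band, 66 mm in diameter, fixed to the worktop.
- power_supply: Grey bench power supply, fixed, a tall obstacle: box 310 mm (along its x) by 260 mm (along its y), 155 mm high with a carrying strap up to 177 mm; origin on the worktop near its middle.
- multimeter: Bystander, to be left alone: yellow and black multimeter, 140 x 66 x 41 mm. Origin at the centre of its underside.
- tape: Bystander, to be left alone: roll of black tape, 57 mm across, 19 mm high. Origin at the centre of its underside.
- side_cutter: Bystander, to be left alone: side cutter with red handles, 43 x 113 x 10 mm, long along its y axis. Origin at the centre of its underside.
- marker_red: Bystander, to be left alone: white marker pen with a red cap, 13 x 132 x 14 mm, long along its y axis. Origin at the centre of its underside.

How it is judged (in metres and radians):
On the way, in this order (a step that is already met when the one before it is completed fails the run):
1. the bottle stands upright on the mat and every capacitor lies in the cradle stand (angle between bottle's own z axis and vertical below 0.1 rad and horizontal distance between bottle and mat below 0.025 m and height (world z) of bottle below 0.012 m and ((distance between cap1 and seat1 below 0.015 m and angle between the z axis of cap1 and the x axis of stand, either way round below 0.5 rad) or (distance between cap1 and seat2 below 0.015 m and angle between the z axis of cap1 and the x axis of stand, either way round below 0.5 rad) or (distance between cap1 and seat3 below 0.015 m and angle between the z axis of cap1 and the x axis of stand, either way round below 0.5 rad) or (distance between cap1 and seat4 below 0.015 m and angle between the z axis of cap1 and the x axis of stand, either way round below 0.5 rad)) and ((distance between cap2 and seat1 below 0.015 m and angle between the z axis of cap2 and the x axis of stand, either way round below 0.5 rad) or (distance between cap2 and seat2 below 0.015 m and angle between the z axis of cap2 and the x axis of stand, either way round below 0.5 rad) or (distance between cap2 and seat3 below 0.015 m and angle between the z axis of cap2 and the x axis of stand, either way round below 0.5 rad) or (distance between cap2 and seat4 below 0.015 m and angle between the z axis of cap2 and the x axis of stand, either way round below 0.5 rad)) and ((distance between cap3 and seat1 below 0.015 m and angle between the z axis of cap3 and the x axis of stand, either way round below 0.5 rad) or (distance between cap3 and seat2 below 0.015 m and angle between the z axis of cap3 and the x axis of stand, either way round below 0.5 rad) or (distance between cap3 and seat3 below 0.015 m and angle between the z axis of cap3 and the x axis of stand, either way round below 0.5 rad) or (distance between cap3 and seat4 below 0.015 m and angle between the z axis of cap3 and the x axis of stand, either way round below 0.5 rad)) and ((distance between cap4 and seat1 below 0.015 m and angle between the z axis of cap4 and the x axis of stand, either way round below 0.5 rad) or (distance between cap4 and seat2 below 0.015 m and angle between the z axis of cap4 and the x axis of stand, either way round below 0.5 rad) or (distance between cap4 and seat3 below 0.015 m and angle between the z axis of cap4 and the x axis of stand, either way round below 0.5 rad) or (distance between cap4 and seat4 below 0.015 m and angle between the z axis of cap4 and the x axis of stand, either way round below 0.5 rad)) and linear speed of each of cap1, cap2, cap3, cap4, bottle below 0.02 m/s), for 0.3 s.
2. after that, the dispenser's head is pushed fully down (value of joint pump above 0.01 m), for 0.1 s.
At the end, for the whole second after the job is handed in: Bottle upright (0.1 rad), within 25 mm of the mat's centre; each capacitor's foot within 15 mm of a seat point, its axis within 0.5 rad of the stand's x axis; all at rest; the head, pushed down over 10 mm after all that, is up again (within 2 mm) (all of step 1 and value of joint pump below 0.002 m); the robot touches nothing.
It fails at once if the multimeter is moved by more than 30 mm (distance of multimeter from where it was at the start of the episode above 0.03 m).
It fails at once if the tape is moved by more than 30 mm (distance of tape from where it was at the start of the episode above 0.03 m).
It fails at once if the side cutter is moved by more than 30 mm (distance of side_cutter from where it was at the start of the episode above 0.03 m).
It fails at once if the marker red is moved by more than 30 mm (distance of marker_red from where it was at the start of the episode above 0.03 m).
Of cap1, cap2, cap3, cap4 only 3 to 4 are there at a start; the rules pass over those that are not, and their reading is None.
At some moment in a run one of cap1, cap2, cap3, cap4 may be knocked a few centimetres aside while the robot is not near it.
Once in a run the grip may slacken for a moment while it holds something.
It also fails if it takes over 208 s, if anything falls off the work surface, if the arm or the gripper's body presses on something with over 40 N, if the wrist force passes 120 N, or if a joint passes its speed limit or range.

## Robot

A 7-joint arm with a two-finger parallel gripper is mounted at the origin on a cart in front of the work surface, level with it; the furniture and walls round the work are solid. World frame = base frame: x ahead of the robot, y to its left, z up, the work surface at z = 0. Lengths are in mm, angles in rad, forces in N, time in s.
With the tool pointing down it reaches from about 400 to 925 mm from the base axis. Payload 4.1 kg.
Tool frame: the origin (TCP) lies midway between the tips of the shut fingers; the grasp point (between the pads) lies 19 mm behind it; z points along the fingers, y is the line along which they close (so a half turn about z gives the same grasp; the last joint's range is limited). The gripper opens to 85 mm and grips with 20 to 120 N. Pads are 22 mm wide; open, the fingers measure 114 mm over their backs; the gripper's body (76 mm by 85 mm) begins 54 mm behind the grasp point. The pads swing forward as they close: fully open they stand 13 mm farther back than shut.
Start: joints at [1.129, 0.398, 0.045, 1.537, -0.019, 1.207, -0.051], TCP at [218.519, -612.203, 231.347] pointing down, gripper open.
Joint ranges: [-2.82, 2.82], [-0.49, 2.23], [-1.37, 1.46], [0, 2.46], [-1.36, 4.5], [0.23, 2], [-2.94, 2.94]. Speed limits (rad/s): [2.57, 2.57, 3.14, 3.14, 3.14, 3.14, 3.14].

## Interface

Orientations are given as a unit quaternion [x, y, z, w].
In Python, from cell import env, imaging gives the robot as it stands.
- The arm moves only by the tool jog_arm, never from a script. Its arguments are lists of equal length, an entry for each row: "delta_rot": the turn, a rotation vector about the tool's x, y, z in degrees, a list of three; "dp": the shift along the tool's x, y, z in mm, a list of three; "fingers": the finger opening in mm, from 0 to 85.4. In form: {"delta_rot": [[rx, ry, rz], ...], "dp": [[dx, dy, dz], ...], "fingers": [fingers, ...]}. A call has 1 to 20 rows; each row shifts and turns the commanded pose from where the row before left it, along the tool's axes as they then stand; what a row does not reach is not made up. A row lasts 1/12 s, in which the tool goes at most 41.7 mm and 7.16 degrees, less where a joint would pass 70% of its speed; a pose out of reach is approached as far as the arm can. A call with a gripper value outside its range is refused whole. The fingers move at their own pace and stop on an object; the grip force is fixed at half the most. Time passes only in rows, so rows that do not move let the fingers close. It gives the time, the measured TCP pose, the force, the opening and the grip force at its end, in the units of the state.
- env.get_state(): the state, without advancing time (a new reading comes with each control period).
- imaging.read_camera(name): name is "side" or "top"; returns a dict with "frame" (400x640x3 uint8, blue, green, red), "range_z" (400x640 float32, mm along the optical axis (not along the pixel's ray), 0 where there is no reading), "camera_matrix" (3x3 intrinsics, pixels), "k1" (the pictures are not rectified: a ray, as slopes to the right and down, at radius r is drawn at 1 + k1 r^2 times it, then the intrinsics apply), "R" (3x3) and "t" (3): a world point X has camera coordinates R X + t. Camera axes: x right, y down, z forward; pixel columns grow to the right and rows downward; lengths in mm; the calibration is good to about 2 mm. A picture is of the moment at which its call begins.
- env.sign_off(): hands the job in; it is judged then, once.
The state is a dict: "clock": time; "joint_pos": joint angles; "qd": joint speeds; "joint_torque": joint torques, N m; "position": TCP position; "orientation": TCP orientation; "contact_force": force on the tool from outside, world axes, zero at the start; "moment": the same for the moment, N m; "grip_width": finger opening in mm; "grasp_force": force on a finger pad.
Only numpy, scipy, OpenCV 4.12 (cv2) and the standard library are available. Lean on these libraries where they do the work, as an engineer would, in place of code of your own. Each camera call takes 0.05 s, during which the arm holds its last target. There are 200 camera calls.

## Working session

There is one attempt and no reset: what is moved stays moved. The work goes in short steps, Python scripts to look and compute and a tool call to move; the robot and the scene stay as the last step left them, time stands still between calls to the robot, and variables do not carry over. Pictures are saved under pics/ and viewed, at most 14 in all, crops included, and the job is handed in when it is done.

Besides the shell and the picture viewer there is one more tool, called after "Request:" by a JSON object that holds its "method" and its "body", one argument or row to a line. jog_arm: Moves the arm, as the interface text tells. Its arguments: {"type":"object","properties":{"delta_rot":{"type":"array","items":{"type":"array","items":{"type":"number"}}},"dp":{"type":"array","items":{"type":"array","items":{"type":"number"}}},"fingers":{"type":"array","items":{"type":"number"}}},"required":["delta_rot","dp","fingers"]}

```bash
mkdir -p pics; ls; cat > h.py <<'E'
import numpy as np, cv2, sys
sys.path.insert(0,'.')
from cell import env, imaging
def shot(n):
    return imaging.read_camera(n)
def cloud(d):
    K=np.array(d['camera_matrix']);h,w=d['range_z'].shape
    u,v=np.meshgrid(np.arange(w),np.arange(h))
    p=cv2.undistortPoints(np.stack([u,v],-1).reshape(-1,1,2).astype(np.float64),K,np.array([d['k1'],0,0,0.])).reshape(h,w,2)
    z=d['range_z'].astype(float)
    P=np.stack([p[...,0]*z,p[...,1]*z,z],-1)
    X=(P-np.array(d['t']))@np.array(d['R'])
    X[z<=0]=np.nan
    return X
E
python3 - <<'E'
from h import *
for n in('side','top'):
    d=shot(n);cv2.imwrite(f'pics/{n}0.png',d['frame']);np.savez(f'{n}0.npz',**d)
    print(n,d['camera_matrix'],d['k1'],-np.array(d['R']).T@d['t'])
    X=cloud(d); z=X[...,2]; print(np.nanpercentile(z,[1,20,50,80,99]))
print(env.get_state())
E
```

```text
pics
side [[375.87434142   0.         320.14668032]
 [  0.         375.87434142 195.05035166]
 [  0.           0.           1.        ]] -0.025336855173803276 [198.14889933 918.39816287 794.40901624]
[-767.77539874 -418.9038741    -0.79174522  172.12069422  536.32126738]
top [[470.59952037   0.         315.18286252]
 [  0.         470.59952037 204.18609442]
 [  0.           0.           1.        ]] 0.014599480842669361 [ 328.76982232  121.43629656 1622.10217984]
[-773.70019015 -758.25884926   -4.7216376    32.68501283  736.78103094]
{'clock': 0.1, 'joint_pos': array([ 1.1290049 ,  0.39910407,  0.04501845,  1.5377695 , -0.0187462 ,
        1.20693874, -0.0506723 ]), 'qd': array([ 0.0009897 , -0.00150628, -0.00010109, -0.00330077, -0.001013  ,
        0.00054499,  0.00017314]), 'joint_torque': array([ 4.11122528e-03, -4.76259184e+01,  1.37057070e+00, -2.54949045e+01,
        1.20113327e-02,  5.05454125e-03, -1.12441418e-05]), 'position': array([ 218.32389201, -611.61006721,  230.36912715]), 'orientation': array([ 9.85335385e-01,  1.70626408e-01, -1.89356671e-04, -8.79017695e-04]), 'contact_force': array([ 0.3294408 , -0.83758209,  0.90331471]), 'moment': array([-0.04578524, -0.00180064, -0.01355907]), 'grasp_force': 0.0, 'grip_width': 85.3816760859332}
```

View pics/top0.png

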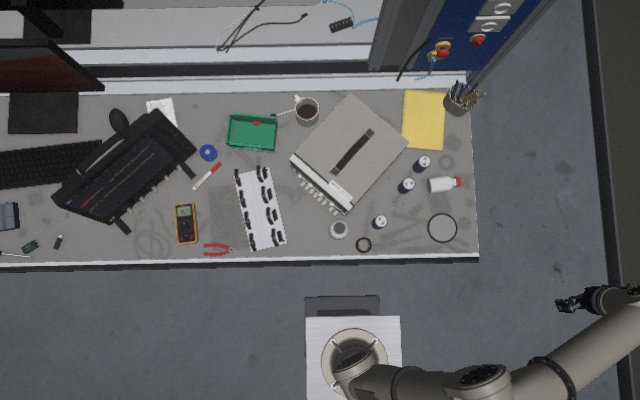

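View pics/side0.png

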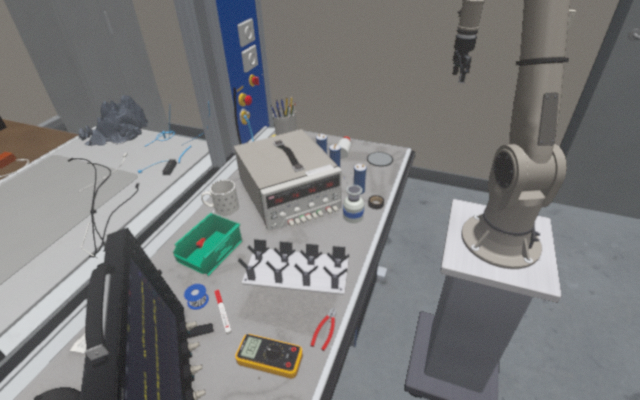

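Top view: three caps at (423,163), (407,185) and (379,222). The bottle is at (445,184) with its cap to the right, the mat at (442,228), the dispenser at (339,229) and the stand at (260,207). The side view confirms the high vees are nearer that camera (+y).

```bash
python3 - <<'E'
from h import *
big=[]
for n in('top','side'):
    d=dict(np.load(f'{n}0.npz'));X=cloud(d);z=X[...,2];f=d['frame'].astype(int)
    hsv=cv2.cvtColor(d['frame'],cv2.COLOR_BGR2HSV)
    roi=(X[...,0]>330)&(X[...,0]<1000)&(X[...,1]>-420)&(X[...,1]<420)
    for lo,hi in((8,60),(60,130),(130,185)):
        m=(roi&(z>lo)&(z<hi)).astype(np.uint8)
        k,l,s,c=cv2.connectedComponentsWithStats(m)
        for i in range(1,k):
            if s[i,4]>12:
                P=X[l==i];print(n,lo,hi,c[i].round(1),s[i,4],'med',np.median(P,0).round(1),'min',P.min(0).round(),'max',P.max(0).round())
    m=roi&(abs(z)<6);print('table z',np.median(z[m]))
    sl=(slice(130,270),slice(190,480)) if n=='top' else (slice(120,320),slice(200,420))
    c=cv2.resize(d['frame'][sl],None,fx=2.75,fy=2.75,interpolation=cv2.INTER_CUBIC);cv2.imwrite(f'pics/{n}c.png',c);print(c.shape)
E
```

```text
top 8 60 [429.3  70.8] 18 med [ 993.5 -296.1   30.1] min [ 987. -302.    9.] max [ 998. -289.   56.]
top 8 60 [399.5  74.6] 24 med [ 981.8 -189.9   35.9] min [ 973. -195.    9.] max [ 990. -185.   57.]
top 8 60 [426.9 117.3] 1360 med [ 836.2 -282.    11. ] min [ 712. -411.    8.] max [ 933. -194.   60.]
top 8 60 [456.3  94.2] 15 med [ 905.1 -384.7   38.1] min [ 893. -391.   20.] max [ 910. -379.   56.]
top 8 60 [462.6  94.4] 25 med [ 904.4 -408.    35.4] min [ 881. -412.    8.] max [ 909. -386.   59.]
top 8 60 [306.8 110.1] 288 med [859.  138.1  32.8] min [827. 103.  20.] max [885. 173.  59.]
top 8 60 [276.1 114.6] 27 med [850.5 250.6  14.7] min [844. 223.   9.] max [858. 268.  23.]
top 8 60 [247.4 130. ] 517 med [813.9 356.1  27.4] min [717. 241.   8.] max [839. 417.  60.]
top 8 60 [307.6 122.7] 92 med [811.7 135.6  34.2] min [804. 100.   9.] max [836. 176.  60.]
top 8 60 [416.8 168.4] 54 med [ 640.8 -231.3   36.5] min [ 633. -258.    8.] max [ 668. -225.   58.]
top 8 60 [261.3 208.4] 2060 med [517.9 299.6  12.6] min [377. 218.   8.] max [665. 396.  60.]
top 8 60 [304.  182.2] 46 me
[... 6082 characters left out ...]
 [492.3 351.8  69. ] min [480. 344.  61.] max [503. 356.  79.]
side 60 130 [313.6 268.6] 34 med [453.5 342.3  69.5] min [445. 333.  60.] max [463. 351.  78.]
side 60 130 [327.2 269.9] 44 med [420.4 335.   68.5] min [408. 325.  60.] max [431. 341.  77.]
side 60 130 [343.  271.3] 38 med [381.1 325.9  70. ] min [371. 313.  61.] max [391. 334.  78.]
side 130 185 [248.3 101.6] 40 med [ 981.1 -290.5  174.8] min [ 978. -312.  160.] max [ 991. -278.  184.]
side 130 185 [235.4 113.8] 35 med [ 995.  -208.4  159.9] min [ 990. -221.  130.] max [1000. -199.  184.]
side 130 185 [285.9 163.5] 4552 med [663.8  34.2 149.8] min [ 490. -182.  130.] max [878. 202. 175.]
table z -1.3967176181508723
(550, 605, 3)
```

View pics/topc.png

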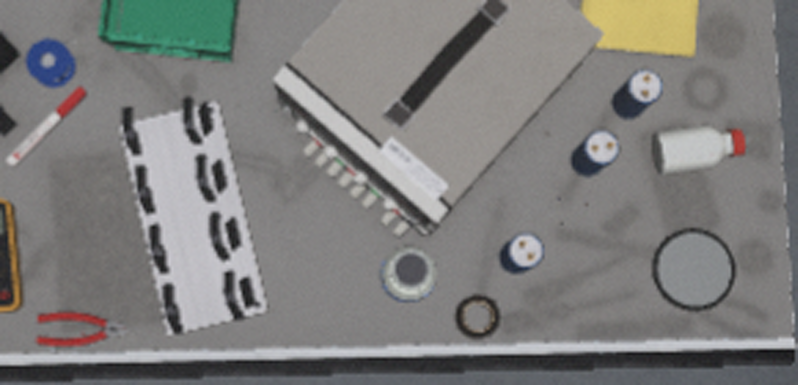

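View pics/sidec.png

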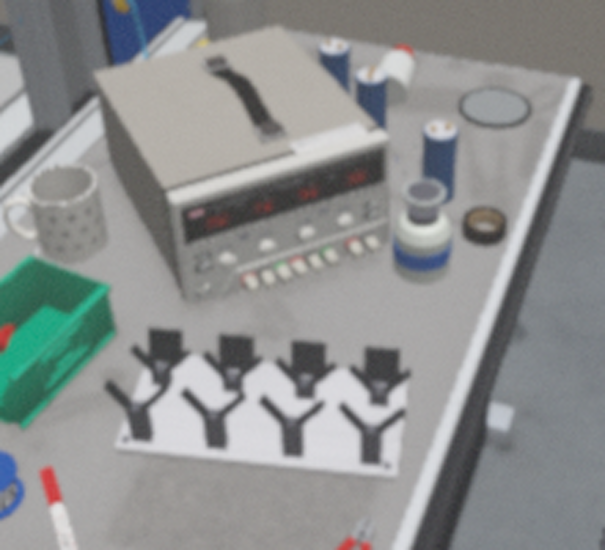

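The crops confirm three caps, and all four places of the stand are empty. The tall vees sit on the +y side and the end stops on the -y side. I'll start the first move towards the bottle area and refine the measurements from the saved frames.

Request:
{"method": "jog_arm", "body": {
  "delta_rot": [
    [0,0,0],
    [0,0,0],
    [0,0,0],
    [0,0,0],
    [0,0,0],
    [0,0,0],
    [0,0,0],
    [0,0,0],
    [0,0,0],
    [0,0,0],
    [0,0,0],
    [0,0,0],
    [0,0,0],
    [0,0,0],
    [0,0,0],
    [0,0,0]
  ],
  "dp": [
    [28,-10,0],
    [28,-10,0],
    [28,-10,0],
    [28,-10,0],
    [28,-10,0],
    [28,-10,0],
    [28,-10,0],
    [28,-10,0],
    [28,-10,0],
    [28,-10,0],
    [28,-10,0],
    [28,-10,0],
    [28,-10,0],
    [28,-10,0],
    [28,-10,0],
    [28,-10,0]
  ],
  "fingers": [85,85,85,85,85,85,85,85,85,85,85,85,85,85,85,85]
}}

```text
clock: 1.43
position: [587.3, -309.8, 230.8]
orientation: [0.985, 0.171, -0.0, -0.0]
contact_force: [-0.2, -0.2, 0.1]
grip_width: 85.2
grasp_force: 0.0
```

```bash
cat >> h.py <<'E'
from scipy.spatial.transform import Rotation as Ro
import json
def log():
    s=env.get_state(); 
    open('log.jsonl','a').write(json.dumps([list(s['joint_pos']),list(s['position']),list(s['orientation'])])+'\n')
    R=Ro.from_quat(s['orientation']).as_matrix()
    print('t',round(s['clock'],2),'q',s['joint_pos'].round(3),'p',s['position'].round(1),'\nx',R[:,0].round(3),'y',R[:,1].round(3),'z',R[:,2].round(3),'w',round(s['grip_width'],1),'gf',round(s['grasp_force'],1),'F',s['contact_force'].round(1))
    return s
E
python3 - <<'E'
from h import *
log()
D={n:dict(np.load(f'{n}0.npz')) for n in('top','side')}
C={n:cloud(D[n]) for n in D}
# stand frame (u=uphill=-x stand)
u=np.array([-.219,.976]);v=np.array([.976,.219]);o=np.array([473,347.])
for n in C:
    P=C[n].reshape(-1,3);P=P[np.isfinite(P[:,0])]
    q=P[:,:2]-o;a=q@u;b=q@v
    for k in(2,1,0,-1):
        m=(abs(b-74*k)<13)&(a>-125)&(a<40)&(P[:,2]>14)
        aa=a[m&(a<-60)];zz=P[m&(a<-60),2];hi=zz>45
        print(n,k,'stop', np.percentile(aa[hi],[5,50,95]).round(1) if hi.any() else None, zz.max().round(1), np.histogram(aa,np.arange(-125,-50,5))[0])
    m=(P[:,2]>5)&(P[:,2]<16)&(a>-160)&(a<60)&(abs(b-37)<170)
    print(n,'base a',np.percentile(a[m],[1,99]),'b',np.percentile(b[m],[1,99]))
# bottle, mat, caps tops, pump
T=D['top'];X=C['top'];hsv=cv2.cvtColor(T['frame'],cv2.COLOR_BGR2HSV)
for n in C:
    P=C[n].reshape(-1,3);hs=cv2.cvtColor(D[n]['frame'],cv2.COLOR_BGR2HSV).reshape(-1,3)
    m=(P[:,0]>540)&(P[:,0]<640)&(P[:,1]>-400)&(P[:,1]<-255)&(P[:,2]>25)&(P[:,2]<75)
    Q=P[m];
    for y in range(-390,-260,10):
        s=Q[abs(Q[:,1]-y)<5]
        if len(s)>2: print(n,y,len(s),'x',s[:,0].min().round(1),s[:,0].max().round(1),'zmax',s[:,2].max().round(1))
    for c in((651,-242),(579,-188),(459,-94)):
        m=(np.hypot(P[:,0]-c[0],P[:,1]-c[1])<35)&(P[:,2]>92)&(P[:,2]<115)
        m2=m&(hs[:,2]>130)&(hs[:,1]<60); print(n,'cap',P[m].mean(0).round(1),((P[m].min(0)+P[m].max(0))/2).round(1),'white',P[m2].mean(0).round(1),m2.sum())
    m=(np.hypot(P[:,0]-436,P[:,1]-42)<35)&(P[:,2]>102)&(P[:,2]<118)
    print(n,'pump',P[m].mean(0),((P[m].min(0)+P[m].max(0))/2).round(1))
    m=(np.hypot(P[:,0]-440,P[:,1]+305)<75)&(hs[:,2]<70)&(abs(P[:,2])<12)
    print(n,'mat dark',m.sum(),((P[m].min(0)+P[m].max(0))/2).round(1),(P[m].max(0)-P[m].min(0)).round(1),P[m].mean(0))
E
```

```text
t 1.43 q [ 0.517  0.426 -0.135  1.496  0.059  1.225 -0.853] p [ 587.3 -309.8  230.8] 
x [ 0.942  0.336 -0.001] y [ 0.336 -0.942 -0.001] z [-0.001  0.    -1.   ] w 85.2 gf 0.0 F [-0.2 -0.2  0.1]
top 2 stop [-102.6  -99.2  -94.1] 61.3 [ 0  0  0  1 10  9 10  7  2  9 13  6  2  0]
top 1 stop [-103.   -99.4  -93.1] 61.3 [ 0  0  2  1  8 10 10  5  2 10 10  8  1  0]
top 0 stop [-102.8  -99.8  -95.4] 61.4 [ 0  0  0  1 10  9 10  8  0 10 12  7  2  0]
top -1 stop [-103.2 -100.2  -95.3] 64.0 [ 0  0  2  0 11 10  9  6  1 10 13  7  0  0]
top base a [-152.66667793   52.3815137 ] b [-114.63283927  197.11271573]
side 2 stop [-98.1 -95.1 -92.5] 55.3 [ 0  0  0  0  0 20 47 29  5  5 12 32 13  0]
side 1 stop [-98.7 -94.7 -91.6] 55.9 [ 0  0  0  0  0 20 40 39 11  2 10 32 15  0]
side 0 stop [-99.1 -95.6 -91.3] 55.6 [ 0  0  0  0  2 20 42 38 11  1  9 26 19  0]
side -1 stop [-98.9 -95.8 -91.8] 57.2 [ 0  0  0  0  0 24 40 47  3  6  7 34 15  0]
side base a [-103.02774005   17.5487449 ] b [-98.0749779 170.8003702]
top -380 12 x 580.0 612.1 zmax 44.6
top -370 33 x 580.1 612.2 zmax 50.8
top -360 22 x 581.2 608.9 zmax 47
[... 964 characters left out ...]
x 52.6
side -300 20 x 560.2 605.2 zmax 52.9
side -290 15 x 561.0 604.1 zmax 56.4
side -280 23 x 557.4 590.1 zmax 53.1
side -270 28 x 560.6 585.1 zmax 53.3
side cap [ 651.5 -237.4   97.8] [ 653.  -241.7   99. ] white [ 653.  -240.2   98.4] 46
side cap [ 578.9 -182.1   98.1] [ 578.9 -185.1   98.8] white [ 580.  -184.6   98.9] 52
side cap [458.3 -87.6  97.9] [459.1 -88.2  98.7] white [459.1 -90.4  98.7] 64
side pump [438.44114222  46.30827945 107.70359858] [439.5  42.9 106.9]Traceback (most recent call last):
  File "<stdin>", line 31, in <module>
    return umr_minimum(a, axis, None, out, keepdims, initial, where)
ValueError: zero-size array to reduction operation minimum which has no identity
```

Request:
{"method": "jog_arm", "body": {
  "delta_rot": [
    [0,0,-7],
    [0,0,-7],
    [0,0,-7],
    [0,0,-7],
    [0,0,-7],
    [0,0,-7],
    [0,0,-7],
    [0,0,-7],
    [0,0,-7],
    [0,0,-7],
    [0,0,-7],
    [0,0,0]
  ],
  "dp": [
    [0,0,0],
    [0,0,0],
    [0,0,0],
    [0,0,0],
    [0,0,0],
    [0,0,0],
    [0,0,0],
    [0,0,0],
    [0,0,0],
    [0,0,0],
    [0,0,0],
    [0,0,0]
  ],
  "fingers": [85,85,85,85,85,85,85,85,85,85,85,85]
}}

```text
clock: 2.43
position: [586.3, -310.9, 230.6]
orientation: [0.664, 0.747, -0.0, -0.001]
contact_force: [-0.3, 0.3, 0.6]
grip_width: 85.1
grasp_force: 0.0
```

```bash
python3 -c "
from h import *
log()"
```

```text
t 2.43 q [ 0.7    0.445 -0.389  1.491  0.173  1.241  0.407] p [ 586.3 -310.9  230.6] 
x [-0.118  0.993  0.001] y [ 0.993  0.118 -0.001] z [-0.001  0.001 -1.   ] w 85.1 gf 0.0 F [-0.3  0.3  0.6]
```

Request:
{"method": "jog_arm", "body": {
  "delta_rot": [
    [0,6,0],
    [0,6,0],
    [0,6,0],
    [0,6,0],
    [0,6,0],
    [0,0,0]
  ],
  "dp": [
    [0,0,0],
    [0,0,0],
    [0,0,0],
    [0,0,0],
    [0,0,0],
    [0,0,0]
  ],
  "fingers": [85,85,85,85,85,85]
}}

```text
clock: 2.93
position: [584.2, -316.6, 225.9]
orientation: [0.647, 0.717, 0.171, -0.196]
contact_force: [-1.3, -0.6, -1.7]
grip_width: 85.1
grasp_force: 0.0
```

```bash
cat > kin.py <<'E'
import numpy as np, json, itertools
from scipy.spatial.transform import Rotation as Ro
from scipy.optimize import least_squares
LO=np.array([-2.82,-.49,-1.37,0,-1.36,.23,-2.94]);HI=np.array([2.82,2.23,1.46,2.46,4.5,2,2.94])
def fk(q,p,sg,full=False):
    s,L1,a,c,L2,e,Lt,o1,o7=p[:9]
    R=Ro.identity();x=np.zeros(3);pts=[]
    def tr(v):
        nonlocal x; x=x+R.apply(v); pts.append(x)
    def rt(ax,t):
        nonlocal R; R=R*Ro.from_euler(ax,t)
    rt('z',sg[0]*q[0]+o1);tr([0,0,s]);rt('y',q[1]);rt('z',sg[1]*q[2]);tr([a,0,L1]);rt('y',q[3]);tr([c,0,0])
    rt('z',sg[2]*q[4]);tr([0,0,L2]);rt('y',q[5]);tr([e,0,Lt]);rt('z',sg[3]*q[6]+o7)
    return (x,R,pts) if full else (x,R)
def err(p,sg,data):
    r=[]
    for q,x,o in data:
        X,R=fk(q,p,sg); r+=list((X-x)/1.)+list(300*(R.inv()*Ro.from_quat(o)).as_rotvec())
    return np.array(r)
def fit():
    data=[json.loads(l) for l in open('log.jsonl')]
    best=None
    for sg in itertools.product((-1,1),repeat=4):
        for o7 in(0,1.57,3.14,-1.57):
            f=least_squares(err,[350,350,0,0,350,0,250,0,o7],args=(sg,data),loss='soft_l1',f_scale=5,x_scale=[100,100,30,30,100,30,100,1,1])
            if best is None or f.cost<best[0]: best=(f.cost,f.x,sg)
    return best
def ik(pt,R,p,sg,seeds,n=30):
    rng=np.random.default_rng(0);out=[]
    S=list(seeds)+[rng.uniform(LO,HI) for _ in range(n)]
    Rt=Ro.from_matrix(R)
    for q0 in S:
        f=least_squares(lambda q:np.r_[(fk(q,p,sg)[0]-pt)/50,5*(fk(q,p,sg)[1].inv()*Rt).as_rotvec(),0.003*(q-q0)],np.clip(q0,LO+.01,HI-.01),bounds=(LO,HI),max_nfev=80)
        out.append((np.linalg.norm(f.fun[:6]),f.x))
    return sorted(out,key=lambda t:t[0])
E
python3 - <<'E'
from h import *; log()
from kin import *
c,x,sg=fit();print(c,x.round(3),sg)
np.savez('kin.npz',p=x,sg=sg)
E
```

```text
t 2.93 q [ 0.878  0.693 -0.451  1.221 -0.147  1.587  0.601] p [ 584.2 -316.6  225.9] 
x [-0.087  0.86   0.503] y [ 0.994  0.105 -0.008] z [-0.06   0.499 -0.864] w 85.1 gf 0.0 F [-1.3 -0.6 -1.7]
30.994564413437935 [ 2.11970e+02  4.70816e+02 -3.03248e+02 -3.97010e+01  5.10091e+02
 -2.54630e+02  3.97853e+02 -6.10000e-02  1.51300e+00] (-1, -1, -1, -1)
```

```bash
python3 - <<'E'
import json
l=[[1.1290049,0.39910407,0.04501845,1.5377695,-0.0187462,1.20693874,-0.0506723],[218.32389201,-611.61006721,230.36912715],[9.85335385e-01,1.70626408e-01,-1.89356671e-04,-8.79017695e-04]]
open('log.jsonl','a').write(json.dumps(l)+'\n')
from kin import *
data=[json.loads(l) for l in open('log.jsonl')]
for sg in itertools.product((-1,1),repeat=4):
  for o7 in (0,1.57,3.14,-1.57):
    def e(t):
        r=[]
        for q,x,o in data:
            R=fk(q,[0]*7+[t[0],t[1]],sg)[1]; r+=list((R.inv()*Ro.from_quat(o)).as_rotvec())
        return np.array(r)
    f=least_squares(e,[0,o7]); 
    if f.cost<.01: print(sg,f.cost,f.x.round(3))
sg=(-1,-1,-1,-1)
for mode in('free','noac','all'):
    def g(p):
        reg={'free':[],'noac':[p[2]*1,p[3]*1],'all':[(p[2]+p[3])*1,p[2]*.02,p[5]*.02]}[mode]
        return np.r_[err(p,sg,data),reg]
    f=least_squares(g,[350,350,0,0,350,0,250,0,1.57],x_scale=[100,100,30,30,100,30,100,1,1]);print(mode,f.cost,f.x.round(2));print(err(f.x,sg,data).reshape(-1,6).round(1))
E
```

```text
(-1, -1, -1, -1) 1.7676105240179432e-17 [-0.     1.571]
(-1, -1, -1, -1) 1.767612041556375e-17 [-0.     1.571]
(-1, -1, -1, -1) 1.767610569001811e-17 [-0.     1.571]
(-1, -1, -1, -1) 1.7676104745061664e-17 [-0.     1.571]
free 53.926787808995584 [ 2.5747e+02  5.1981e+02  9.5240e+01 -1.2350e+01  4.3357e+02  4.8530e+01
  3.2650e+02 -6.0000e-02  1.5100e+00]
[[-0.2  0.8 -1.3 -0.  -0.  -0.6]
 [-0.1 -0.3  2.3  0.  -0.  -0.6]
 [ 0.1  0.  -0.1  9.5  0.1  1.9]
 [ 1.9  0.2 -0.8 -0.  -0.  -0.6]]
noac 61.75449888747337 [ 2.5661e+02  5.1717e+02  8.0000e-02 -6.7000e-01  4.5197e+02 -2.5750e+01
  3.4373e+02 -6.0000e-02  1.5100e+00]
[[-0.7  0.5 -0.1 -0.  -0.  -0.7]
 [-0.5  0.1  2.8  0.  -0.  -0.7]
 [ 2.8  0.3 -0.6  9.7  0.1  2. ]
 [ 0.3  1.3 -2.  -0.  -0.  -0.7]]
all 55.239165437530765 [ 2.4913e+02  5.0966e+02  1.7550e+01 -1.7520e+01  4.4634e+02 -1.3020e+01
  3.4027e+02 -6.0000e-02  1.5100e+00]
[[ 0.1  0.8 -0.4 -0.  -0.  -0.6]
 [-0.1 -0.4  2.6  0.  -0.  -0.6]
 [-0.   0.1 -0.2  9.5  0.1  1.9]
 [ 1.9  0.5 -2.  -0.  -0.  -0.6]]
```

```bash
cat > kin.py <<'E'
import numpy as np, json
from scipy.spatial.transform import Rotation as Ro
from scipy.optimize import least_squares
LO=np.array([-2.82,-.49,-1.37,0,-1.36,.23,-2.94]);HI=np.array([2.82,2.23,1.46,2.46,4.5,2,2.94])
def frames(q):
    R=np.eye(3);out=[]
    for i,t in enumerate(q):
        R=R@(Ro.from_euler('z',-t) if i%2==0 else Ro.from_euler('y',t)).as_matrix(); out.append(R)
    return out,R@Ro.from_euler('z',np.pi/2).as_matrix()
PR=np.r_[0,0,250,0,0,0,0,0,510,0,0,0,0,0,446,0,0,340.]
W=np.array([1,1,.03,1,1,1,1,1,.03,1,1,1,1,1,.03,1,1,.03])*.03
IDX=[0,1,2,3,4,5]
def A(q):
    F,_=frames(q); return np.hstack([F[i] for i in IDX])
def fitv():
    data=[json.loads(l) for l in open('log.jsonl')]
    M=np.vstack([A(q) for q,_,_ in data]);y=np.concatenate([x for _,x,_ in data])
    v=np.linalg.lstsq(np.vstack([M,np.diag(W)]),np.r_[y,W*PR],rcond=None)[0]
    return v,(M@v-y).reshape(-1,3)
def fk(q,v): return A(q)@v,frames(q)[1]
def pts(q,v):
    F,_=frames(q); return np.cumsum([F[i]@v[3*i:3*i+3] for i in IDX],0)
def ik(pt,R,v,seeds,n=20):
    rng=np.random.default_rng(0);out=[]
    for q0 in list(seeds)+[rng.uniform(LO,HI) for _ in range(n)]:
        def f(q):
            x,r=fk(q,v); return np.r_[(x-pt)/50,5*Ro.from_matrix(r.T@R).as_rotvec(),.003*(q-q0)]
        s=least_squares(f,np.clip(q0,LO+.01,HI-.01),bounds=(LO,HI),max_nfev=60)
        out.append((np.linalg.norm(s.fun[:6]),s.x))
    return sorted(out,key=lambda t:t[0])
def toolR(h,e):  # h azimuth deg of heading, e elevation below horizontal deg; tool x pointing up-ish, y horizontal
    h,e=np.radians([h,e]);z=np.array([np.cos(h)*np.cos(e),np.sin(h)*np.cos(e),-np.sin(e)])
    x=np.array([np.cos(h)*np.sin(e),np.sin(h)*np.sin(e),np.cos(e)])
    return np.column_stack([x,np.cross(z,x),z])
E
python3 - <<'E'
from kin import *
v,r=fitv();print(v.reshape(-1,3).round(1));print(r.round(1))
q0=np.array(json.loads(open('log.jsonl').readlines()[-2])[0])
def run(name,g,h,e,off=23,flip=1):
    R=toolR(h,e)
    if flip<0: R=R@np.diag([-1,-1,1])
    out=ik(np.array(g)+off*R[:,2],R,v,[q0],14)
    ok=[o for o in out if o[0]<.03]
    # nearest to q0
    ok.sort(key=lambda o:np.abs(o[1]-q0)[:6].max())
    if ok: print(name,h,e,flip,len(ok),ok[0][1].round(2),'wrist',pts(ok[0][1],v)[4].round(0))
    else: print(name,h,e,flip,'none',round(out[0][0],2))
for h in(-83,-45,0,45,90):
  for e in (30,45): run('bottle',[442,-316,40],h,e)
for h in(0,45,90,100):
  for e in (30,45):
    run('cap1',[653,-243,60],h,e); run('cap3',[460,-93,60],h,e)
E
```

```text
[[-4.000e-01 -6.100e+00  2.558e+02]
 [ 2.000e-01 -6.100e+00  0.000e+00]
 [ 3.000e-01 -1.480e+01  5.235e+02]
 [ 0.000e+00 -1.480e+01  0.000e+00]
 [-1.000e-01 -5.000e-01  4.774e+02]
 [ 8.000e-01 -5.000e-01  3.375e+02]]
[[ 0.   0.  -0. ]
 [ 0.  -0.   0.1]
 [-0.   0.  -0. ]
 [ 0.   0.  -0.1]]
bottle -83 30 1 5 [-0.56  0.85  0.67  2.31  1.48  0.56  1.73] wrist [408. -45. 196.]
bottle -83 45 1 9 [-0.51  0.71  0.77  2.29  1.19  0.32  2.2 ] wrist [415. -95. 262.]
bottle -45 30 1 none 0.73
bottle -45 45 1 none 0.04
bottle 0 30 1 7 [ 2.09  1.38 -1.37  2.39  2.34  0.36 -2.45] wrist [ 170. -315.  197.]
bottle 0 45 1 7 [ 1.94  1.07 -1.37  2.34  1.88  0.38 -2.31] wrist [ 220. -315.  263.]
bottle 45 30 1 9 [ 1.4   0.82 -0.45  1.93 -0.86  0.98  0.92] wrist [ 250. -509.  197.]
bottle 45 45 1 9 [ 1.28  0.67 -0.42  1.97 -0.74  0.83  0.74] wrist [ 285. -474.  262.]
bottle 90 30 1 9 [ 1.15  0.99 -0.44  1.48 -0.34  1.52  0.9 ] wrist [ 443. -589.  197.]
bottle 90 45 1 9 [ 1.12  0.85 -0.45  1.6  -0.24  1.32  0.85] wrist [ 443. -539.  262.]
cap1 0 30 1 8 [ 1.51  1.31 -1.37  2.19  2.57  0.62 -2.94] wrist [ 38
[... 473 characters left out ...]
. -251.  282.]
cap1 90 30 1 8 [ 0.89  1.11 -0.53  1.17 -0.4   1.52  0.63] wrist [ 654. -515.  217.]
cap3 90 30 1 8 [ 1.31  1.02 -0.98  1.87 -0.15  1.09  0.51] wrist [ 461. -365.  217.]
cap1 90 45 1 10 [ 0.84  0.97 -0.49  1.27 -0.29  1.36  0.59] wrist [ 654. -465.  282.]
cap3 90 45 1 10 [ 1.35  0.96 -1.14  1.94  0.12  0.98  0.23] wrist [ 461. -315.  283.]
cap1 100 30 1 8 [ 0.82  1.16 -0.51  1.03 -0.34  1.69  0.68] wrist [ 701. -511.  217.]
cap3 100 30 1 7 [ 1.23  1.06 -0.98  1.78 -0.07  1.24  0.52] wrist [ 508. -361.  217.]
cap1 100 45 1 9 [ 0.79  1.02 -0.5   1.17 -0.21  1.49  0.66] wrist [ 693. -462.  282.]
cap3 100 45 1 8 [ 1.2   0.88 -0.98  1.87  0.01  1.09  0.45] wrist [ 500. -312.  282.]
```

Request:
{"method": "jog_arm", "body": {
  "delta_rot": [
    [0,0,7],
    [0,0,7],
    [0,0,7],
    [0,0,7],
    [0,0,7],
    [0,0,7],
    [0,0,7],
    [0,0,7],
    [0,0,7],
    [0,0,7],
    [0,0,7],
    [0,0,7],
    [0,0,7],
    [0,0,7],
    [0,0,7],
    [0,0,7],
    [0,0,7],
    [0,0,7],
    [0,0,7],
    [0,0,7]
  ],
  "dp": [
    [0,0,0],
    [0,0,0],
    [0,0,0],
    [0,0,0],
    [0,0,0],
    [0,0,0],
    [0,0,0],
    [0,0,0],
    [0,0,0],
    [0,0,0],
    [0,0,0],
    [0,0,0],
    [0,0,0],
    [0,0,0],
    [0,0,0],
    [0,0,0],
    [0,0,0],
    [0,0,0],
    [0,0,0],
    [0,0,0]
  ],
  "fingers": [85,85,85,85,85,85,85,85,85,85,85,85,85,85,85,85,85,85,85,85]
}}

```text
clock: 4.6
position: [586.9, -309.6, 231.8]
orientation: [0.897, -0.36, -0.123, -0.227]
contact_force: [-0.4, -0.1, -0.2]
grip_width: 85.3
grasp_force: 0.0
```

Request:
{"method": "jog_arm", "body": {
  "delta_rot": [
    [0,0,7],
    [0,0,7],
    [0,0,7],
    [0,0,7],
    [0,0,7],
    [0,0,5],
    [0,0,0],
    [0,0,0]
  ],
  "dp": [
    [0,0,0],
    [0,0,0],
    [0,0,0],
    [0,0,0],
    [0,0,0],
    [0,0,0],
    [0,0,0],
    [0,0,0]
  ],
  "fingers": [85,85,85,85,85,85,85,85]
}}

```text
clock: 5.27
position: [586.9, -309.8, 231.7]
orientation: [0.722, -0.642, -0.193, -0.172]
contact_force: [-0.2, -0.2, 0.8]
grip_width: 84.8
grasp_force: 0.0
```

```bash
cat >> h.py <<'E'
import kin
def goto(g,h,e,flip=1,off=23,back=0):
    """print how far to go from here to the pose with grasp point g"""
    s=log(); R=Ro.from_quat(s['orientation']).as_matrix(); Rt=kin.toolR(h,e)
    if flip<0: Rt=Rt@np.diag([-1,-1,1])
    t=np.array(g)+(off-back)*Rt[:,2]; d=t-s['position']
    v,_=kin.fitv(); o=kin.ik(t,Rt,v,[s['joint_pos']],0)[0]
    print('target',t.round(1),'rot(tool now)',np.degrees(Ro.from_matrix(R.T@Rt).as_rotvec()).round(1),'dworld',d.round(1),'d tool now',(R.T@d).round(1),'d tool then',(Rt.T@d).round(1),'| ik',round(o[0],3),o[1].round(2))
E
python3 - <<'E'
from h import *
goto([588,-303,31],96.6,60,1,23,80)
goto([588,-303,31],96.6,60,-1,23,80)
E
```

```text
t 5.27 q [ 0.477  0.663  0.231  1.24  -0.496  1.65  -2.274] p [ 586.9 -309.8  231.7] 
x [ 0.102 -0.86  -0.499] y [-0.993 -0.118 -0.001] z [-0.058  0.496 -0.867] w 84.8 gf 0.0 F [-0.2 -0.2  0.8]
target [ 591.3 -331.3   80.4] rot(tool now) [ 1.000e-01  1.000e-01 -1.798e+02] dworld [   4.4  -21.5 -151.4] d tool now [ 94.5  -1.7 120.3] d tool then [-94.6   1.9 120.2] | ik 0.0 [ 0.96  0.87 -0.59  1.29  0.01  1.39  0.6 ]
t 5.27 q [ 0.477  0.663  0.231  1.24  -0.496  1.65  -2.274] p [ 586.9 -309.8  231.7] 
x [ 0.102 -0.86  -0.499] y [-0.993 -0.118 -0.001] z [-0.058  0.496 -0.867] w 84.8 gf 0.0 F [-0.2 -0.2  0.8]
target [ 591.3 -331.3   80.4] rot(tool now) [ 0.  -0.1  0.2] dworld [   4.4  -21.5 -151.4] d tool now [ 94.5  -1.7 120.3] d tool then [ 94.6  -1.9 120.2] | ik 0.0 [ 0.51  0.82  0.21  1.31 -0.51  1.45 -2.17]
```

Request:
{"method": "jog_arm", "body": {
  "delta_rot": [
    [0,0,0],
    [0,0,0],
    [0,0,0],
    [0,0,0],
    [0,0,0],
    [0,0,0],
    [0,0,0],
    [0,0,0],
    [0,0,0],
    [0,0,0],
    [0,0,0]
  ],
  "dp": [
    [19,0,24],
    [19,0,24],
    [19,0,24],
    [19,-1,24],
    [18.5,-1,24.3],
    [0,0,16],
    [0,0,16],
    [0,0,16],
    [0,0,16],
    [0,0,16],
    [0,0,0]
  ],
  "fingers": [85,85,85,85,85,85,85,85,85,85,85]
}}

```text
clock: 6.18
position: [585.2, -288.7, 8.2]
orientation: [0.722, -0.641, -0.196, -0.172]
contact_force: [-0.2, 1.1, -1.1]
grip_width: 85.3
grasp_force: 0.0
```

```bash
python3 - <<'E'
from h import *
goto([588,-303,31],96.6,60,-1,23,0)
d=shot('top');cv2.imwrite('pics/t1.png',cv2.resize(d['frame'][130:260,360:500],None,fx=4,fy=4,interpolation=cv2.INTER_CUBIC))
E
```

```text
t 6.18 q [ 0.475  0.856  0.187  1.422 -0.539  1.308 -2.139] p [ 585.2 -288.7    8.2] 
x [ 0.101 -0.858 -0.504] y [-0.993 -0.119  0.003] z [-0.062  0.5   -0.864] w 85.3 gf 0.0 F [-0.2  1.1 -1.1]
target [ 586.7 -291.6   11.1] rot(tool now) [0.3 0.3 0.1] dworld [ 1.4 -2.9  2.9] d tool now [ 1.2 -1.1 -4. ] d tool then [ 1.2 -1.1 -4. ] | ik 0.0 [ 0.48  0.85  0.19  1.42 -0.54  1.31 -2.14]
```

View pics/t1.png

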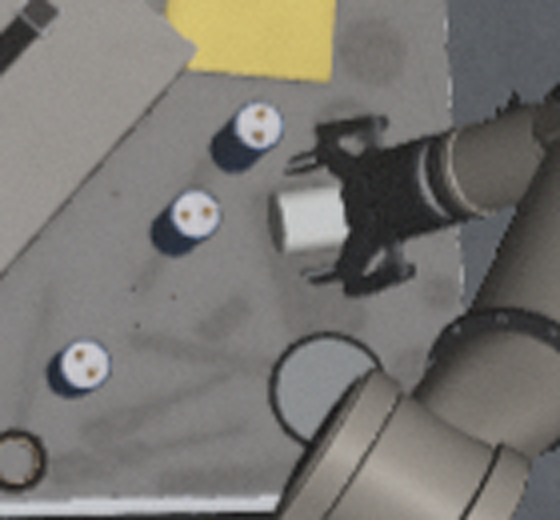

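The picture shows the fingers straddling the bottle body, at (300,165) and (320,275). Next: close and lift.

Request:
{"method": "jog_arm", "body": {
  "delta_rot": [
    [0,0,0],
    [0,0,0],
    [0,0,0],
    [0,0,0],
    [0,0,0],
    [0,0,0],
    [0,0,0],
    [0,0,0],
    [0,0,0],
    [0,0,0]
  ],
  "dp": [
    [0,0,0],
    [0,0,0],
    [0,0,0],
    [0,0,0],
    [0,0,0],
    [0,0,0],
    [0,0,0],
    [0,0,0],
    [0,0,0],
    [0,0,0]
  ],
  "fingers": [45,45,45,45,45,45,45,45,45,45]
}}

```text
clock: 7.07
position: [587.4, -294.4, 12.3]
orientation: [0.722, -0.643, -0.191, -0.172]
contact_force: [-0.7, -3.2, 6.1]
grip_width: 53.1
grasp_force: 63.6
```

Request:
{"method": "jog_arm", "body": {
  "delta_rot": [
    [0,0,0],
    [0,0,0],
    [0,0,0],
    [0,0,0],
    [0,0,0],
    [0,0,0],
    [0,0,0],
    [0,0,0],
    [0,0,0],
    [0,0,0]
  ],
  "dp": [
    [-8,0,-14],
    [-8,0,-14],
    [-8,0,-14],
    [-8,0,-14],
    [-8,0,-14],
    [-8,0,-14],
    [-8,0,-14],
    [-8,0,-14],
    [-8,0,-14],
    [-8,0,-14]
  ],
  "fingers": [45,45,45,45,45,45,45,45,45,45]
}}

```text
clock: 7.9
position: [586.5, -293.2, 173.5]
orientation: [0.721, -0.642, -0.193, -0.172]
contact_force: [-0.3, -0.4, -1.2]
grip_width: 53.2
grasp_force: 63.2
```

```bash
python3 - <<'E'
from h import *
for h in (45,60,75): goto([442,-316,150],h,30,1,25,0)
E
```

```text
t 7.9 q [ 0.46   0.686  0.221  1.331 -0.504  1.54  -2.246] p [ 586.5 -293.2  173.5] 
x [ 0.1  -0.86 -0.5 ] y [-0.993 -0.116 -0.   ] z [-0.058  0.496 -0.866] w 53.2 gf 63.2 F [-0.3 -0.4 -1.2]
target [ 457.3 -300.7  137.5] rot(tool now) [  35.3   46.7 -131.7] dworld [-129.2   -7.5  -36. ] d tool now [ 11.5 129.2  35. ] d tool then [-79.5 -86.1 -65.7] | ik 0.0 [ 1.28  0.59 -0.31  1.93 -0.94  1.17  0.84]
t 7.9 q [ 0.46   0.686  0.221  1.331 -0.504  1.54  -2.246] p [ 586.5 -293.2  173.5] 
x [ 0.1  -0.86 -0.5 ] y [-0.993 -0.116 -0.   ] z [-0.058  0.496 -0.866] w 53.2 gf 63.2 F [-0.3 -0.4 -1.2]
target [ 452.8 -297.2  137.5] rot(tool now) [  38.9   35.2 -145.1] dworld [-133.7   -4.1  -36. ] d tool now [  8.1 133.3  36.9] d tool then [ -66.4 -113.8  -42.9] | ik 0.0 [ 1.34  0.7  -0.48  1.77 -0.67  1.29  0.76]
t 7.9 q [ 0.46   0.686  0.221  1.331 -0.504  1.54  -2.246] p [ 586.5 -293.2  173.5] 
x [ 0.1  -0.86 -0.5 ] y [-0.993 -0.116 -0.   ] z [-0.058  0.496 -0.866] w 53.2 gf 63.2 F [-0.3 -0.4 -1.2]
target [ 447.6 -295.1  137.5] rot(tool now) [  42.3   22.1 -157.7] dworld [-138.9   -1.9  -36. ] d tool now [  5.7 138.2  38.3] d tool then [ -50.1 -133.7  -14.7] | ik 0.0 [ 1.39  0.83 -0.68  1.61 -0.4   1.42  0.67]
```

Request:
{"method": "jog_arm", "body": {
  "delta_rot": [
    [0,0,0],
    [0,0,0],
    [0,0,0],
    [0,0,0],
    [0,0,0],
    [0,0,0],
    [0,0,0],
    [0,0,0]
  ],
  "dp": [
    [-2,16,-3],
    [-2,16,-3],
    [-2,16,-3],
    [-2,16,-3],
    [-2,16,-3],
    [-2,16,-3],
    [-2,16,-3],
    [-2,16,-3]
  ],
  "fingers": [45,45,45,45,45,45,45,45]
}}

```text
clock: 8.57
position: [458.5, -306.3, 201.5]
orientation: [0.721, -0.642, -0.193, -0.172]
contact_force: [0.0, 0.3, -1.0]
grip_width: 53.1
grasp_force: 63.3
```

Request:
{"method": "jog_arm", "body": {
  "delta_rot": [
    [1.5,2,-5.5],
    [1.5,2,-5.5],
    [1.5,2,-5.5],
    [1.5,2,-5.5],
    [1.5,2,-5.5],
    [1.5,2,-5.5],
    [1.5,2,-5.5],
    [1.5,2,-5.5],
    [1.5,2,-5.5],
    [1.5,2,-5.5],
    [1.5,2,-5.5],
    [1.5,2,-5.5],
    [1.5,2,-5.5],
    [1.5,2,-5.5],
    [1.5,2,-5.5],
    [1.5,2,-5.5],
    [1.5,2,-5.5],
    [1.5,2,-5.5],
    [1.5,2,-5.5],
    [1.5,2,-5.5]
  ],
  "dp": [
    [0,0,0],
    [0,0,0],
    [0,0,0],
    [0,0,0],
    [0,0,0],
    [0,0,0],
    [0,0,0],
    [0,0,0],
    [0,0,0],
    [0,0,0],
    [0,0,0],
    [0,0,0],
    [0,0,0],
    [0,0,0],
    [0,0,0],
    [0,0,0],
    [0,0,0],
    [0,0,0],
    [0,0,0],
    [0,0,0]
  ],
  "fingers": [45,45,45,45,45,45,45,45,45,45,45,45,45,45,45,45,45,45,45,45]
}}

```text
clock: 10.23
position: [458.6, -306.5, 201.3]
orientation: [0.882, 0.165, 0.388, -0.208]
contact_force: [-0.3, 0.1, -1.2]
grip_width: 53.0
grasp_force: 63.3
```

```bash
python3 - <<'E'
from h import *
for h in (45,): goto([442,-316,100],h,30,1,25,0)
E
```

```text
t 10.23 q [ 1.068  0.38  -0.077  1.965 -0.985  1.176  0.379] p [ 458.6 -306.5  201.3] 
x [0.644 0.13  0.754] y [ 0.453 -0.859 -0.239] z [ 0.617  0.495 -0.612] w 53.0 gf 63.3 F [-0.3  0.1 -1.2]
target [ 457.3 -300.7   87.5] rot(tool now) [  6.3   6.9 -21. ] dworld [  -1.3    5.8 -113.8] d tool now [-85.9  21.6  71.6] d tool then [-96.9  -5.   59.6] | ik 0.0 [ 1.18  0.67 -0.18  1.94 -1.01  1.16  0.97]
```

Request:
{"method": "jog_arm", "body": {
  "delta_rot": [
    [1.6,1.7,-5.3],
    [1.6,1.7,-5.3],
    [1.6,1.7,-5.3],
    [1.6,1.7,-5.3],
    [0,0,0],
    [0,0,0],
    [0,0,0],
    [0,0,0],
    [0,0,0],
    [0,0,0],
    [0,0,0]
  ],
  "dp": [
    [0,0,0],
    [0,0,0],
    [0,0,0],
    [0,0,0],
    [-16,-1,10],
    [-16,-1,10],
    [-16,-1,10],
    [-16,-1,10],
    [-16,-1,10],
    [-17,0,10],
    [0,0,0]
  ],
  "fingers": [45,45,45,45,45,45,45,45,45,45,45]
}}

```text
clock: 11.15
position: [456.2, -299.5, 83.7]
orientation: [0.802, 0.33, 0.46, -0.194]
contact_force: [-0.1, 0.5, -1.9]
grip_width: 53.3
grasp_force: 63.3
```

```bash
python3 - <<'E'
from h import *
goto([442,-316,60],45,30,1,25,0)
t=[]
for n in('top','side'):
    d=shot(n);X=cloud(d);hsv=cv2.cvtColor(d['frame'],cv2.COLOR_BGR2HSV)
    roi=(abs(X[...,0]-445)<90)&(abs(X[...,1]+312)<90)&(X[...,2]>20)
    w=roi&(hsv[...,1]<50)&(hsv[...,2]>150); r=roi&(hsv[...,1]>120)&((hsv[...,0]<10)|(hsv[...,0]>170))
    print(n,'red',r.sum(),X[r].mean(0).round(1),X[r].min(0).round(1),X[r].max(0).round(1),'white',w.sum())
    P=X[w]
    for z in range(30,190,12):
        s=P[abs(P[:,2]-z)<6]
        if len(s)>3: print(z,len(s),s[:,0].min().round(1),s[:,0].max().round(1),s[:,1].min().round(1),s[:,1].max().round(1))
    yx=np.argwhere(roi).mean(0).astype(int); c=cv2.resize(d['frame'][max(0,yx[0]-50):yx[0]+50,max(0,yx[1]-65):yx[1]+65],None,fx=3.05,fy=4,interpolation=cv2.INTER_CUBIC);t.append(c[:390,:390])
cv2.imwrite('pics/b2.png',np.hstack(t))
E
```

```text
t 11.15 q [ 1.154  0.671 -0.15   1.943 -1.021  1.173  0.974] p [ 456.2 -299.5   83.7] 
x [0.36  0.351 0.864] y [ 0.707 -0.707 -0.007] z [ 0.609  0.614 -0.503] w 53.3 gf 63.3 F [-0.1  0.5 -1.9]
target [ 457.3 -300.7   47.5] rot(tool now) [-0.2  0.2 -0.4] dworld [  1.1  -1.2 -36.2] d tool now [-31.3   1.8  18.1] d tool then [-31.4   1.6  18. ] | ik 0.0 [ 1.16  0.74 -0.16  1.94 -1.04  1.14  1.04]
top red 90 [ 447.4 -309.8  167. ] [ 433.6 -348.2   99.7] [ 468.2 -293.4  179.5] white 72
126 6 421.3 434.3 -331.6 -294.2
138 49 420.9 461.8 -327.6 -288.3
150 8 429.6 442.6 -311.2 -292.8
side red 50 [ 444.7 -305.3  165.6] [ 430.1 -384.4  137.4] [ 460.7 -285.7  170.2] white 105
114 4 419.8 426.1 -293.8 -290.1
126 28 419.8 468.8 -304.8 -282.0
138 57 419.9 469.5 -315.3 -280.0
150 10 431.3 453.0 -300.6 -292.2
```

View pics/b2.png

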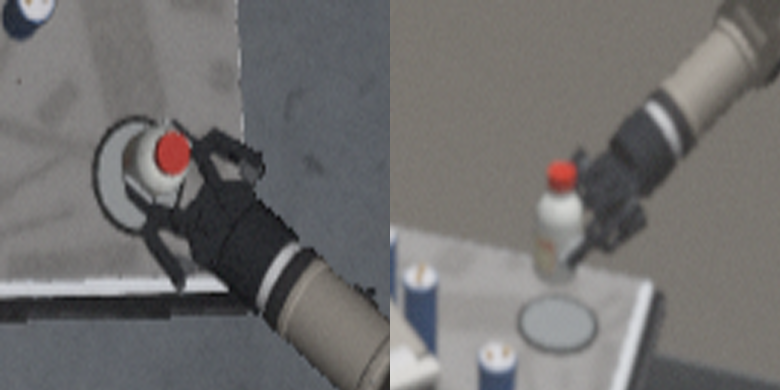

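The left crop shows the bottle upright, its red cap over the mat at (172,152). The right crop agrees: it stands vertical above the mat with no visible tilt. Lowering now.

Request:
{"method": "jog_arm", "body": {
  "delta_rot": [
    [0,0,0],
    [0,0,0],
    [0,0,0],
    [0,0,0],
    [0,0,0]
  ],
  "dp": [
    [-11.5,0,5],
    [-11.5,0,5],
    [-11.5,0,5],
    [-11.5,0,5],
    [0,0,0]
  ],
  "fingers": [45,45,45,45,45]
}}

```text
clock: 11.67
position: [452.3, -303.7, 33.9]
orientation: [0.801, 0.33, 0.46, -0.193]
contact_force: [-0.6, 0.4, -1.6]
grip_width: 53.2
grasp_force: 63.3
```

Request:
{"method": "jog_arm", "body": {
  "delta_rot": [
    [0,0,0],
    [0,0,0],
    [0,0,0],
    [0,0,0]
  ],
  "dp": [
    [-1.7,0,1],
    [-1.7,0,1],
    [-1.7,0,1],
    [0,0,0]
  ],
  "fingers": [45,45,45,45]
}}

```text
clock: 12.0
position: [453.7, -304.1, 30.9]
orientation: [0.801, 0.331, 0.461, -0.192]
contact_force: [0.2, 0.5, 0.0]
grip_width: 53.0
grasp_force: 63.3
```

Request:
{"method": "jog_arm", "body": {
  "delta_rot": [
    [0,0,0],
    [0,0,0],
    [0,0,0],
    [0,0,0]
  ],
  "dp": [
    [-1.7,0,1],
    [-1.7,0,1],
    [0,0,0],
    [0,0,0]
  ],
  "fingers": [45,45,45,45]
}}

```text
clock: 12.33
position: [453.6, -304.1, 27.0]
orientation: [0.801, 0.331, 0.461, -0.192]
contact_force: [0.1, -1.0, -1.2]
grip_width: 52.9
grasp_force: 63.3
```

```bash
python3 - <<'E'
from h import *
log()
for n in('top','side'):
    d=shot(n);X=cloud(d);hsv=cv2.cvtColor(d['frame'],cv2.COLOR_BGR2HSV)
    roi=(abs(X[...,0]-445)<60)&(abs(X[...,1]+312)<60)&(X[...,2]>60)
    r=roi&(hsv[...,1]>120)&((hsv[...,0]<10)|(hsv[...,0]>170))
    print(n,X[r].mean(0).round(1),np.percentile(X[r][:,2],[50,90,97]))
E
```

```text
t 12.33 q [ 1.164  0.777 -0.152  1.93  -1.035  1.123  1.062] p [ 453.6 -304.1   27. ] 
x [0.356 0.353 0.865] y [ 0.707 -0.707 -0.003] z [ 0.611  0.612 -0.502] w 52.9 gf 63.3 F [ 0.1 -1.  -1.2]
top [ 444.  -313.4  112.3] [112.78732152 115.88004829 117.22496417]
side [ 441.5 -308.2  107.5] [108.10025981 110.67269772 111.01772351]
```

Request:
{"method": "jog_arm", "body": {
  "delta_rot": [
    [0,0,0],
    [0,0,0],
    [0,0,0],
    [0,0,0]
  ],
  "dp": [
    [-1.3,0,0.8],
    [0,0,0],
    [0,0,0],
    [0,0,0]
  ],
  "fingers": [45,45,45,45]
}}

```text
clock: 12.77
position: [453.8, -304.2, 25.7]
orientation: [0.801, 0.331, 0.461, -0.192]
contact_force: [-0.2, -0.7, 0.9]
grip_width: 52.7
grasp_force: 63.5
```

Request:
{"method": "jog_arm", "body": {
  "delta_rot": [
    [0,0,0],
    [0,0,0],
    [0,0,0],
    [0,0,0]
  ],
  "dp": [
    [-1.3,0,0.8],
    [0,0,0],
    [0,0,0],
    [0,0,0]
  ],
  "fingers": [45,45,45,45]
}}

```text
clock: 13.1
position: [453.9, -304.2, 25.7]
orientation: [0.8, 0.331, 0.462, -0.192]
contact_force: [-4.3, -1.7, 8.4]
grip_width: 53.3
grasp_force: 64.0
```

Request:
{"method": "jog_arm", "body": {
  "delta_rot": [
    [0,0,0],
    [0,0,0],
    [0,0,0],
    [0,0,0],
    [0,0,0],
    [0,0,0],
    [0,0,0],
    [0,0,0],
    [0,0,0]
  ],
  "dp": [
    [0.6,0,-0.4],
    [0,0,0],
    [0,0,0],
    [0,0,0],
    [0,0,0],
    [0,0,0],
    [0,0,0],
    [0,0,0],
    [0,0,0]
  ],
  "fingers": [53,55,58,62,66,72,78,85,85]
}}

```text
clock: 13.85
position: [453.7, -304.0, 24.6]
orientation: [0.801, 0.331, 0.461, -0.192]
contact_force: [0.1, 0.4, -0.7]
grip_width: 85.0
grasp_force: 0.0
```

Request:
{"method": "jog_arm", "body": {
  "delta_rot": [
    [0,0,0],
    [0,0,0],
    [0,0,0],
    [0,0,0],
    [0,0,0],
    [0,0,0],
    [0,0,0],
    [0,0,0],
    [0,0,0],
    [0,0,0],
    [0,0,0],
    [0,0,0]
  ],
  "dp": [
    [0,0,-6],
    [0,0,-10],
    [0,0,-15],
    [0,0,-20],
    [0,0,-25],
    [0,0,-25],
    [10,0,-25],
    [20,0,-20],
    [20,0,0],
    [20,0,0],
    [20,0,0],
    [0,0,0]
  ],
  "fingers": [85,85,85,85,85,85,85,85,85,85,85,85]
}}

```text
clock: 14.85
position: [397.6, -362.2, 180.0]
orientation: [0.8, 0.333, 0.462, -0.19]
contact_force: [0.1, 0.8, 0.0]
grip_width: 85.0
grasp_force: 0.0
```

```bash
cat >> h.py <<'E'
def bottlecheck():
  for n in('top','side'):
    d=shot(n);X=cloud(d);hsv=cv2.cvtColor(d['frame'],cv2.COLOR_BGR2HSV)
    roi=(abs(X[...,0]-445)<70)&(abs(X[...,1]+312)<70)&(X[...,2]>15)
    r=roi&(hsv[...,1]>120)&((hsv[...,0]<10)|(hsv[...,0]>170)); w=roi&(hsv[...,1]<60)&(X[...,2]<70)
    print(n,'red',X[r].mean(0).round(1),'white',X[w].mean(0).round(1),X[w].min(0).round(),X[w].max(0).round())
    np.savez(f'{n}l.npz',**d)
def caps():
  for n in('top','side'):
    d=shot(n);P=cloud(d).reshape(-1,3)
    hs=cv2.cvtColor(d['frame'],cv2.COLOR_BGR2HSV).reshape(-1,3)
    m=(P[:,2]>92)&(P[:,2]<115)&(P[:,0]>380)&(P[:,0]<760)&(P[:,1]>-420)&(P[:,1]<-20)&(hs[:,1]<70)&(hs[:,2]>110)
    l,c=cv2.connectedComponents(m.reshape(400,640).astype(np.uint8))
    for i in range(1,l):
        s=P[c.ravel()==i]
        if len(s)>20: print(n,len(s),s.mean(0).round(1),((s.min(0)+s.max(0))/2).round(1))
E
python3 - <<'E'
from h import *
bottlecheck();caps()
for h in (45,60,90): goto([653,-243,60],h,45,1,22,80)
E
```

```text
top red [ 443.8 -315.1  111.1] white [ 437.9 -296.4   44.9] [ 416. -327.   15.] [ 469. -287.   69.]
side red [ 442.4 -307.9  106.9] white [ 438.3 -293.5   44.1] [ 414. -321.   15.] [ 469. -282.   70.]
top 108 [ 654.6 -246.2  101.9] [ 655.4 -246.5  102.6]
top 110 [ 582.2 -190.6  101.8] [ 583.1 -191.   102.2]
top 125 [460.7 -96.2 101. ] [461.7 -96.3 101.5]
side 53 [ 652.8 -238.6   98.2] [ 654.1 -239.9  100. ]
side 59 [ 579.2 -184.4   98.2] [ 578.9 -187.1  100. ]
side 73 [458.6 -89.6  98. ] [459.1 -90.4  99.2]
t 15.05 q [ 1.239  0.561 -0.078  1.844 -0.913  1.393  0.866] p [ 395.4 -362.5  174.9] 
x [0.358 0.353 0.864] y [ 0.706 -0.708 -0.004] z [ 0.611  0.611 -0.503] w 85.1 gf 0.0 F [-0.7 -0.4 -0.1]
target [ 624. -272.  101.] rot(tool now) [ -0.1 -14.8  -0.2] dworld [228.6  90.5 -73.9] d tool now [ 50.   97.6 232.2] d tool then [107.3  97.7 211.8] | ik 0.0 [ 0.8   0.62 -0.13  1.76 -0.93  0.94  0.55]
t 15.05 q [ 1.239  0.561 -0.078  1.844 -0.913  1.393  0.866] p [ 395.4 -362.5  174.9] 
x [0.358 0.353 0.864] y [ 0.706 -0.708 -0.004] z [ 0.611  0.611 -0.503] w 85.1 gf 0.0 F [-0.7 -0.4 -0.1]
target [ 632.5 -278.5  101. ] rot(tool now) [ 11.9 -14.8  -9.4] dworld [237.1  83.9 -73.9] d tool now [ 50.7 108.2 233.4] d tool then [ 83.  163.4 187.5] | ik 0.0 [ 0.77  0.72 -0.11  1.56 -0.78  1.16  0.59]
t 15.05 q [ 1.239  0.561 -0.078  1.844 -0.913  1.393  0.866] p [ 395.4 -362.5  174.9] 
x [0.358 0.353 0.864] y [ 0.706 -0.708 -0.004] z [ 0.611  0.611 -0.503] w 85.1 gf 0.0 F [-0.7 -0.4 -0.1]
target [ 653. -284.  101.] rot(tool now) [ 35.7 -14.1 -27.7] dworld [257.6  78.4 -73.9] d tool now [ 56.1 126.6 242.5] d tool then [  3.2 257.6 107.7] | ik 0.0 [ 0.68  0.93 -0.11  1.15 -0.54  1.57  0.74]
```

```bash
python3 - <<'E'
from h import *
v,_=kin.fitv()
q=env.get_state()['joint_pos']
ax=np.array([-.206,.917,.342])
for e in(35,45):
  for nm,g,k in(('cap1',[653,-243,60],2),('cap2',[580,-188,60],1),('cap3',[460,-93,60],0)):
    qq=q
    seat=np.array([493.5+72.2*k,255.7+16.2*k,48])
    for lab,gg,h,ee in(('pick',np.array(g),45,e),('lift',np.array(g)+[0,0,170],45,e),('down',[480,-20,260],60,e+35),('over',seat+60*ax+[0,0,130],102.6,e+70),('seat',seat+60*ax,102.6,e+70)):
        R=kin.toolR(h,ee);o=kin.ik(np.array(gg)+22*R[:,2],R,v,[qq],0)[0];qq=o[1]
        print(e,nm,lab,round(o[0],3),qq.round(2))
E
```

```text
35 cap1 pick 0.0 [ 0.83  0.77 -0.23  1.77 -1.14  0.9   0.78]
35 cap1 lift 0.0 [ 0.81  0.53 -0.19  1.72 -1.04  1.06  0.49]
35 cap1 down 0.0 [ 0.54  0.04 -0.39  2.01 -0.37  0.99 -0.18]
35 cap1 over 0.0 [-0.49  0.62 -0.28  1.35  0.4   1.34 -0.63]
35 cap1 seat 0.0 [-0.51  0.74 -0.25  1.45  0.44  1.14 -0.7 ]
35 cap2 pick 0.0 [ 0.92  0.69 -0.31  1.99 -1.21  0.83  0.92]
35 cap2 lift 0.0 [ 0.9   0.4  -0.27  1.94 -1.08  1.01  0.57]
35 cap2 down 0.0 [ 0.62  0.05 -0.47  2.01 -0.37  0.99 -0.18]
35 cap2 over 0.0 [-0.41  0.52 -0.44  1.54  0.44  1.31 -0.74]
35 cap2 seat 0.0 [-0.43  0.65 -0.4   1.64  0.52  1.1  -0.84]
35 cap3 pick 0.0 [ 1.12  0.59 -0.52  2.33 -1.36  0.69  1.17]
35 cap3 lift 0.0 [ 1.14  0.17 -0.5   2.27 -1.16  0.98  0.68]
35 cap3 down 0.0 [ 0.81  0.06 -0.67  2.01 -0.35  0.99 -0.2 ]
35 cap3 over 0.0 [-0.26  0.44 -0.67  1.71  0.49  1.29 -0.87]
35 cap3 seat 0.0 [-0.31  0.6  -0.61  1.8   0.61  1.09 -1.01]
45 cap1 pick 0.0 [ 0.73  0.7  -0.16  1.76 -1.01  0.83  0.6 ]
45 cap1 lift 0.0 [ 0.69  0.48 -0.1   1.68 -0.89  1.02  0.32]
45 cap1 down 0.0 [ 0.36  0.06 -0.32  1.96 -0.16  1.05 -0.41]
45 cap1 over 0.0 [-0.58  0.67 -0.25  1.3   0.52  1.46 -0.7 ]
45 cap1 seat 0.0 [-0.58  0.79 -0.23  1.39  0.56  1.27 -0.8 ]
45 cap2 pick 0.0 [ 0.78  0.6  -0.22  1.99 -1.09  0.75  0.73]
45 cap2 lift 0.0 [ 0.74  0.34 -0.16  1.91 -0.92  0.97  0.38]
45 cap2 down 0.0 [ 0.41  0.06 -0.37  1.96 -0.15  1.05 -0.41]
45 cap2 over 0.0 [-0.53  0.57 -0.37  1.5   0.54  1.43 -0.82]
45 cap2 seat 0.0 [-0.56  0.7  -0.32  1.58  0.6   1.23 -0.92]
45 cap3 pick 0.0 [ 0.96  0.46 -0.43  2.33 -1.27  0.61  0.96]
45 cap3 lift 0.0 [ 0.96  0.09 -0.39  2.23 -0.99  0.92  0.46]
45 cap3 down 0.0 [ 0.59  0.07 -0.56  1.96 -0.14  1.05 -0.43]
45 cap3 over 0.0 [-0.4   0.49 -0.6   1.66  0.59  1.43 -0.96]
45 cap3 seat 0.0 [-0.44  0.65 -0.55  1.75  0.69  1.24 -1.09]
```

Request:
{"method": "jog_arm", "body": {
  "delta_rot": [
    [0,-5,0],
    [0,-5,0],
    [0,0,0]
  ],
  "dp": [
    [0,0,0],
    [0,0,0],
    [0,0,0]
  ],
  "fingers": [70,70,70]
}}

```text
clock: 15.3
position: [398.1, -361.3, 177.6]
orientation: [0.837, 0.348, 0.389, -0.161]
contact_force: [1.2, 0.5, 0.4]
grip_width: 69.8
grasp_force: 0.0
```

```bash
python3 - <<'E'
from h import *
goto([653.5,-243,62],45,40,1,22,90)
E
```

```text
t 15.3 q [ 1.159  0.469 -0.05   1.855 -0.827  1.296  0.765] p [ 398.1 -361.3  177.6] 
x [0.455 0.458 0.764] y [ 0.709 -0.705  0.001] z [ 0.539  0.541 -0.645] w 69.8 gf 0.0 F [1.2 0.5 0.4]
target [ 616.7 -279.8  105.7] rot(tool now) [-0.1  0.2  0.1] dworld [218.6  81.5 -71.9] d tool now [ 81.8  97.4 208.4] d tool then [ 81.3  97.  208.7] | ik 0.0 [ 0.88  0.64 -0.17  1.76 -0.99  0.99  0.63]
```

Request:
{"method": "jog_arm", "body": {
  "delta_rot": [
    [0,0,0],
    [0,0,0],
    [0,0,0],
    [0,0,0],
    [0,0,0],
    [0,0,0],
    [0,0,0],
    [0,0,0],
    [0,0,0],
    [0,0,0],
    [0,0,0],
    [0,0,0],
    [0,0,0]
  ],
  "dp": [
    [20,24,0],
    [20,24,0],
    [20,24,0],
    [21,25,0],
    [0,0,26],
    [0,0,26],
    [0,0,26],
    [0,0,26],
    [0,0,26],
    [0,0,26],
    [0,0,26],
    [0,0,26],
    [0,0,0]
  ],
  "fingers": [70,70,70,70,70,70,70,70,70,70,70,70,70]
}}

```text
clock: 16.38
position: [614.1, -274.5, 98.8]
orientation: [0.837, 0.347, 0.389, -0.168]
contact_force: [-0.9, 1.9, -0.6]
grip_width: 69.9
grasp_force: 0.0
```

```bash
python3 - <<'E'
from h import *
goto([653.5,-243,62],45,40,1,22,0); caps()
E
```

```text
t 16.38 q [ 0.883  0.653 -0.183  1.765 -0.979  0.984  0.629] p [ 614.1 -274.5   98.8] 
x [0.457 0.45  0.767] y [ 0.712 -0.703 -0.012] z [ 0.533  0.551 -0.641] w 69.9 gf 0.0 F [-0.9  1.9 -0.6]
target [ 665.4 -231.1   47.9] rot(tool now) [-0.7 -0.1 -0.3] dworld [ 51.3  43.5 -51. ] d tool now [ 3.9  6.6 84. ] d tool then [ 4.   5.5 84.1] | ik 0.0 [ 0.81  0.74 -0.23  1.76 -1.05  0.84  0.67]
top 110 [ 654.8 -246.4  101.6] [ 655.6 -246.1  102.2]
top 110 [ 581.9 -191.   101.4] [ 582.  -190.3  102.9]
top 123 [460.4 -96.1 101.6] [461.5 -96.4 101. ]
side 52 [ 652.4 -238.7   98.4] [ 654.  -240.8   99.9]
side 57 [ 579.5 -185.2   98. ] [ 578.8 -186.7   99.1]
side 75 [458.4 -89.3  98.1] [458.7 -89.9  99. ]
```

Request:
{"method": "jog_arm", "body": {
  "delta_rot": [
    [0,0,0],
    [0,0,0],
    [0,0,0],
    [0,0,0],
    [0,0,0],
    [0,0,0],
    [0,0,0]
  ],
  "dp": [
    [0,1,18],
    [0,1,18],
    [0,0,18],
    [0,0,18],
    [0,0,18],
    [0,0,0],
    [0,0,0]
  ],
  "fingers": [70,70,70,70,70,70,70]
}}

```text
clock: 17.07
position: [663.7, -234.8, 45.1]
orientation: [0.838, 0.346, 0.389, -0.162]
contact_force: [-0.2, -0.8, -0.0]
grip_width: 70.4
grasp_force: 0.0
```

Request:
{"method": "jog_arm", "body": {
  "delta_rot": [
    [0,0,0],
    [0,0,0],
    [0,0,0],
    [0,0,0],
    [0,0,0],
    [0,0,0],
    [0,0,0],
    [0,0,0]
  ],
  "dp": [
    [0,0,0],
    [0,0,0],
    [0,0,0],
    [0,0,0],
    [0,0,0],
    [0,0,0],
    [0,0,0],
    [0,0,0]
  ],
  "fingers": [35,35,35,35,35,35,35,35]
}}

```text
clock: 17.73
position: [664.4, -235.6, 46.3]
orientation: [0.838, 0.346, 0.389, -0.161]
contact_force: [-3.8, -4.0, 5.8]
grip_width: 40.4
grasp_force: 61.2
```

```bash
python3 - <<'E'
from h import *
log()
for n in ('top','side'):
    d=shot(n);P=cloud(d).reshape(-1,3)
    hs=cv2.cvtColor(d['frame'],cv2.COLOR_BGR2HSV).reshape(-1,3)
    m=(np.hypot(P[:,0]-654,P[:,1]+243)<40)&(P[:,2]>85)&(hs[:,2]>110)&(hs[:,1]<70);print(n,m.sum(),P[m].mean(0))
E
```

```text
t 17.73 q [ 0.814  0.739 -0.227  1.759 -1.05   0.847  0.671] p [ 664.4 -235.6   46.3] 
x [0.457 0.455 0.764] y [ 0.706 -0.709 -0.001] z [ 0.541  0.54  -0.645] w 40.4 gf 61.2 F [-3.8 -4.   5.8]
top 107 [ 655.99826878 -245.29468704  101.35788549]
side 57 [ 651.61181049 -241.39168421   97.42387557]
```

Request:
{"method": "jog_arm", "body": {
  "delta_rot": [
    [0,0,0],
    [0,0,0],
    [0,0,0],
    [0,0,0],
    [0,0,0],
    [0,0,0],
    [0,0,0],
    [0,0,0]
  ],
  "dp": [
    [8,0,-7],
    [20,0,-17],
    [22,0,-19],
    [22,0,-19],
    [22,0,-19],
    [22,0,-19],
    [22,0,-19],
    [16,0,-13]
  ],
  "fingers": [35,35,35,35,35,35,35,35]
}}

```text
clock: 18.5
position: [663.6, -234.3, 251.1]
orientation: [0.838, 0.347, 0.389, -0.162]
contact_force: [-0.3, -1.8, -1.9]
grip_width: 40.4
grasp_force: 60.9
```

```bash
cat >> h.py <<'E'
AX=np.array([-.206,.917,.342])
def seat(k): return np.array([493.5+72.2*k,255.7+16.2*k,48.])
def grab(foot):
    s=env.get_state();R=Ro.from_quat(s['orientation']).as_matrix()
    f=R.T@(np.array(foot)-s['position']);a=R.T@[0,0,1.]
    json.dump([list(f),list(a)],open('rel.json','w')); print('rel',f.round(1),a.round(3))
def report(t,Rt,s):
    R=Ro.from_quat(s['orientation']).as_matrix();d=t-s['position']
    v,_=kin.fitv(); o=kin.ik(t,Rt,v,[s['joint_pos']],0)[0]
    print('target',t.round(1),'rot(tool now)',np.degrees(Ro.from_matrix(R.T@Rt).as_rotvec()).round(1),'dworld',d.round(1),'d now',(R.T@d).round(1),'d then',(Rt.T@d).round(1),'| ik',round(o[0],3),o[1].round(2))
def place(k,up,via=None):
    s=log();f,a=map(np.array,json.load(open('rel.json')))
    e=np.degrees(np.arctan2(-a[2],a[0])); Rt=kin.toolR(102.6,e+70)
    print('axis',(Rt@a).round(3)); t=seat(k)+[0,0,up]-Rt@f
    report(np.array(via,float) if via else t,Rt,s)
E
python3 - <<'E'
from h import *
s=env.get_state()
# rel from the grip state
p=np.array([664.4,-235.6,46.3]);R=np.column_stack([[.457,.455,.764],[.706,-.709,-.001],[.541,.54,-.645]])
f=R.T@(np.array([654,-243.5,0])-p);a=R.T@[0,0,1.];json.dump([list(f),list(a)],open('rel.json','w'));print(f,a)
place(2,40,[490,-40,300]);place(2,60)
E
```

```text
[-43.7205  -1.695   19.9711] [ 0.764 -0.001 -0.645]
t 18.5 q [ 0.774  0.465 -0.171  1.67  -0.927  1.075  0.335] p [ 663.6 -234.3  251.1] 
x [0.456 0.456 0.765] y [ 0.708 -0.706 -0.001] z [ 0.54   0.542 -0.644] w 40.4 gf 60.9 F [-0.3 -1.8 -1.9]
axis [-0.206  0.917  0.342]
target [490. -40. 300.] rot(tool now) [ 15.6 -63.8 -59. ] dworld [-173.6  194.3   48.9] d now [  46.8 -260.2  -20. ] d then [ 196.7 -127.1 -124.3] | ik 0.0 [ 0.27  0.06 -0.54  1.87  0.4   1.27 -0.17]
t 18.5 q [ 0.774  0.465 -0.171  1.67  -0.927  1.075  0.335] p [ 663.6 -234.3  251.1] 
x [0.456 0.456 0.765] y [ 0.708 -0.706 -0.001] z [ 0.54   0.542 -0.644] w 40.4 gf 60.9 F [-0.3 -1.8 -1.9]
axis [-0.206  0.917  0.342]
target [629.1 335.2 111.7] rot(tool now) [ 15.6 -63.8 -59. ] dworld [ -34.5  569.5 -139.5] d now [ 137.2 -426.6  379.7] d then [576.9  90.5 -63.4] | ik 0.0 [-0.64  0.69 -0.09  1.38  0.38  1.27 -0.65]
```

Request:
{"method": "jog_arm", "body": {
  "delta_rot": [
    [0,0,0],
    [0,0,0],
    [0,0,0],
    [0,0,0],
    [0,0,0],
    [0,0,0],
    [0,0,0],
    [0,0,0],
    [0,0,0],
    [0,0,0]
  ],
  "dp": [
    [5,-26,-2],
    [5,-26,-2],
    [5,-26,-2],
    [5,-26,-2],
    [5,-26,-2],
    [5,-26,-2],
    [5,-26,-2],
    [5,-26,-2],
    [5,-26,-2],
    [5,-26,-2]
  ],
  "fingers": [35,35,35,35,35,35,35,35,35,35]
}}

```text
clock: 19.33
position: [490.0, -37.2, 299.6]
orientation: [0.838, 0.347, 0.388, -0.163]
contact_force: [0.5, -0.3, -1.5]
grip_width: 40.6
grasp_force: 61.2
```

Request:
{"method": "jog_arm", "body": {
  "delta_rot": [
    [1.2,-4.9,-4.5],
    [1.2,-4.9,-4.5],
    [1.2,-4.9,-4.5],
    [1.2,-4.9,-4.5],
    [1.2,-4.9,-4.5],
    [1.2,-4.9,-4.5],
    [1.2,-4.9,-4.5],
    [1.2,-4.9,-4.5],
    [1.2,-4.9,-4.5],
    [1.2,-4.9,-4.5],
    [1.2,-4.9,-4.5],
    [1.2,-4.9,-4.5],
    [1.2,-4.9,-4.5],
    [0,0,0]
  ],
  "dp": [
    [0,0,0],
    [0,0,0],
    [0,0,0],
    [0,0,0],
    [0,0,0],
    [0,0,0],
    [0,0,0],
    [0,0,0],
    [0,0,0],
    [0,0,0],
    [0,0,0],
    [0,0,0],
    [0,0,0],
    [0,0,0]
  ],
  "fingers": [35,35,35,35,35,35,35,35,35,35,35,35,35,35]
}}

```text
clock: 20.5
position: [491.1, -33.9, 298.8]
orientation: [0.615, 0.77, -0.109, 0.133]
contact_force: [0.8, 1.4, -2.6]
grip_width: 40.3
grasp_force: 61.2
```

```bash
python3 - <<'E'
from h import *
place(2,60)
E
```

```text
t 20.5 q [ 0.374  0.069 -0.657  1.859  0.405  1.278 -0.189] p [491.1 -33.9 298.8] 
x [-0.208  0.918 -0.339] y [ 0.976  0.22  -0.004] z [ 0.071 -0.331 -0.941] w 40.3 gf 61.2 F [ 0.8  1.4 -2.6]
axis [-0.206  0.917  0.342]
target [629.1 335.2 111.7] rot(tool now) [-0.2 -0.4  0.2] dworld [ 138.   369.1 -187.1] d now [373.4 216.5  63.5] d then [374.4 215.2  61.8] | ik 0.0 [-0.37  0.74 -0.54  1.37  0.66  1.38 -0.82]
```

Request:
{"method": "jog_arm", "body": {
  "delta_rot": [
    [0,0,0],
    [0,0,0],
    [0,0,0],
    [0,0,0],
    [0,0,0],
    [0,0,0],
    [0,0,0],
    [0,0,0],
    [0,0,0],
    [0,0,0],
    [0,0,0],
    [0,0,0],
    [0,0,0],
    [0,0,0]
  ],
  "dp": [
    [22,15.5,-8],
    [22,15.5,-8],
    [22,15.5,-8],
    [22,15.5,-8],
    [22,15.5,-8],
    [22,15.5,-8],
    [22,15.5,-8],
    [22,15.5,-8],
    [22,15.5,-8],
    [22,15.5,-8],
    [22,15.5,-8],
    [22,15.5,-8],
    [22,15.5,-8],
    [24,15,-8]
  ],
  "fingers": [35,35,35,35,35,35,35,35,35,35,35,35,35,35]
}}

```text
clock: 21.67
position: [635.2, 327.9, 299.5]
orientation: [0.62, 0.765, -0.109, 0.133]
contact_force: [0.7, -0.4, -1.4]
grip_width: 40.5
grasp_force: 61.3
```

Request:
{"method": "jog_arm", "body": {
  "delta_rot": [
    [0,0,0],
    [0,0,0],
    [0,0,0],
    [0,0,0],
    [0,0,0],
    [0,0,0],
    [0,0,0],
    [0,0,0]
  ],
  "dp": [
    [9,0,25],
    [9,0,25],
    [9,0,25],
    [9,0,25],
    [9,0,25],
    [9,0,25],
    [9,0,25],
    [0,0,0]
  ],
  "fingers": [35,35,35,35,35,35,35,35]
}}

```text
clock: 22.33
position: [631.6, 324.2, 107.2]
orientation: [0.619, 0.766, -0.114, 0.132]
contact_force: [-0.2, -1.5, -2.6]
grip_width: 40.1
grasp_force: 61.3
```

```bash
python3 - <<'E'
from h import *
place(2,0)
t=[]
for n in ('top','side'):
    d=shot(n);X=cloud(d);hsv=cv2.cvtColor(d['frame'],cv2.COLOR_BGR2HSV)
    m=(abs(X[...,0]-630)<90)&(abs(X[...,1]-330)<90)&(X[...,2]>60)&(hsv[...,0]>95)&(hsv[...,0]<130)&(hsv[...,1]>90)
    print(n,m.sum(),X[m].mean(0).round(1),X[m].min(0).round(1),X[m].max(0).round(1))
    if n=='side': cv2.imwrite('pics/s3.png',cv2.resize(d['frame'][180:330,180:370],None,fx=3.5,fy=3.5,interpolation=cv2.INTER_CUBIC))
E
```

```text
t 22.33 q [-0.268  0.784 -0.688  1.373  0.745  1.433 -0.865] p [631.6 324.2 107.2] 
x [-0.199  0.918 -0.343] y [ 0.978  0.207 -0.012] z [ 0.06  -0.338 -0.939] w 40.1 gf 61.3 F [-0.2 -1.5 -2.6]
axis [-0.206  0.917  0.342]
target [629.1 335.2  51.7] rot(tool now) [-0.9 -0.1 -0.4] dworld [ -2.5  11.1 -55.5] d now [29.7  0.5 48.2] d then [29.8 -0.  48.2] | ik 0.0 [-0.29  0.84 -0.67  1.4   0.79  1.36 -0.92]
top 135 [632.  295.8 132.1] [618.  272.9 109.3] [654.6 390.3 413.8]
side 70 [615.1 353.9 151.3] [600.9 340.5 134.3] [634.3 366.5 181.2]
```

View pics/s3.png

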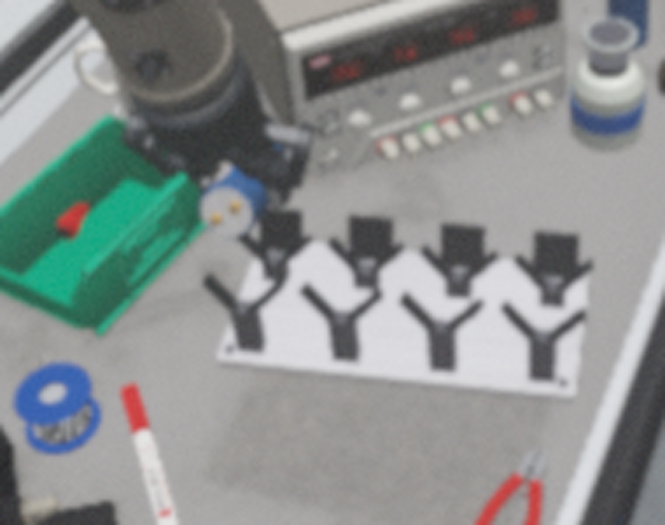

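The side crop shows cap1 held with its terminal end at (225,212), facing the camera (the high end), above the far-left place. Lowering.

Request:
{"method": "jog_arm", "body": {
  "delta_rot": [
    [-0.9,0,-0.4],
    [0,0,0],
    [0,0,0],
    [0,0,0],
    [0,0,0],
    [0,0,0],
    [0,0,0],
    [0,0,0]
  ],
  "dp": [
    [4.8,0.1,5.7],
    [4.8,0.1,5.7],
    [4.8,0.1,5.7],
    [4.8,0.1,5.7],
    [4.8,0.1,5.7],
    [4.8,0.1,5.7],
    [0,0,0],
    [0,0,0]
  ],
  "fingers": [35,35,35,35,35,35,35,35]
}}

```text
clock: 23.1
position: [631.3, 343.5, 71.0]
orientation: [0.615, 0.769, -0.104, 0.138]
contact_force: [0.4, 0.6, -2.0]
grip_width: 40.7
grasp_force: 61.4
```

```bash
python3 - <<'E'
from h import *
place(2,0)
t=[]
for n in ('top','side'):
    d=shot(n);X=cloud(d);hsv=cv2.cvtColor(d['frame'],cv2.COLOR_BGR2HSV)
    m=(abs(X[...,0]-630)<90)&(abs(X[...,1]-330)<90)&(X[...,2]>60)&(X[...,2]<130)&(hsv[...,0]>95)&(hsv[...,0]<130)&(hsv[...,1]>90)
    u=(X[m][:,:2]-[473,347])@[-.219,.976]; print(n,m.sum(),X[m].mean(0).round(1),'u',np.percentile(u,[0,5,95,100]).round(1))
    w=(abs(X[...,0]-620)<50)&(abs(X[...,1]-385)<40)&(X[...,2]>70)&(X[...,2]<130)&(hsv[...,1]<60)&(hsv[...,2]>120)
    print('end face',w.sum(),X[w].mean(0).round(1) if w.any() else '')
print('expected end centre',seat(2)+100*AX)
E
```

```text
t 23.1 q [-0.297  0.825 -0.679  1.386  0.782  1.379 -0.909] p [631.3 343.5  71. ] 
x [-0.205  0.918 -0.34 ] y [0.975 0.222 0.01 ] z [ 0.085 -0.33  -0.94 ] w 40.7 gf 61.4 F [ 0.4  0.6 -2. ]
axis [-0.206  0.917  0.342]
target [629.1 335.2  51.7] rot(tool now) [ 0.6 -0.3  0. ] dworld [ -2.2  -8.3 -19.3] d now [-0.6 -4.2 20.7] d then [-0.5 -4.  20.8] | ik 0.0 [-0.29  0.84 -0.67  1.4   0.79  1.36 -0.92]
top 136 [632.1 314.2  94. ] u [-92.9 -89.6 -38.  -29. ]
end face 14 [641.  354.5 104.7]
side 67 [614.4 370.9 112.2] u [-25.2 -19.5   2.9   6.3]
end face 189 [620.6 384.4  99.5]
expected end centre [617.3 379.8  82.2]
```

Request:
{"method": "jog_arm", "body": {
  "delta_rot": [
    [0,0,0],
    [0,0,0],
    [0,0,0],
    [0,0,0],
    [0,0,0]
  ],
  "dp": [
    [0,-2,4],
    [0,-2,4],
    [0,0,5],
    [0,0,0],
    [0,0,0]
  ],
  "fingers": [35,35,35,35,35]
}}

```text
clock: 23.62
position: [628.9, 337.5, 59.0]
orientation: [0.615, 0.769, -0.104, 0.138]
contact_force: [-0.2, -0.5, -1.6]
grip_width: 40.4
grasp_force: 61.4
```

Request:
{"method": "jog_arm", "body": {
  "delta_rot": [
    [0,0,0],
    [0,0,0],
    [0,0,0],
    [0,0,0]
  ],
  "dp": [
    [0.7,0,2],
    [0,0,0],
    [0,0,0],
    [0,0,0]
  ],
  "fingers": [35,35,35,35]
}}

```text
clock: 23.95
position: [629.0, 338.5, 57.5]
orientation: [0.615, 0.769, -0.103, 0.138]
contact_force: [-0.1, -1.0, -2.1]
grip_width: 40.3
grasp_force: 61.4
```

Request:
{"method": "jog_arm", "body": {
  "delta_rot": [
    [0,0,0],
    [0,0,0],
    [0,0,0],
    [0,0,0]
  ],
  "dp": [
    [0.7,0,2],
    [0,0,0],
    [0,0,0],
    [0,0,0]
  ],
  "fingers": [35,35,35,35]
}}

```text
clock: 24.28
position: [628.9, 338.2, 55.2]
orientation: [0.615, 0.769, -0.103, 0.138]
contact_force: [0.3, -0.1, -1.4]
grip_width: 40.5
grasp_force: 61.4
```

Request:
{"method": "jog_arm", "body": {
  "delta_rot": [
    [0,0,0],
    [0,0,0],
    [0,0,0],
    [0,0,0]
  ],
  "dp": [
    [0.7,0,2],
    [0,0,0],
    [0,0,0],
    [0,0,0]
  ],
  "fingers": [35,35,35,35]
}}

```text
clock: 24.62
position: [628.8, 338.1, 54.6]
orientation: [0.615, 0.769, -0.104, 0.139]
contact_force: [-2.9, -1.5, 6.9]
grip_width: 40.5
grasp_force: 62.2
```

Request:
{"method": "jog_arm", "body": {
  "delta_rot": [
    [0,0,0],
    [0,0,0],
    [0,0,0],
    [0,0,0]
  ],
  "dp": [
    [0.4,0,1.2],
    [0,0,0],
    [0,0,0],
    [0,0,0]
  ],
  "fingers": [35,35,35,35]
}}

```text
clock: 24.95
position: [628.8, 338.2, 54.6]
orientation: [0.616, 0.769, -0.104, 0.139]
contact_force: [-5.4, -1.5, 10.5]
grip_width: 40.6
grasp_force: 62.6
```

```bash
python3 - <<'E'
from h import *
place(2,0)
E
```

```text
t 24.95 q [-0.292  0.835 -0.674  1.41   0.794  1.351 -0.926] p [628.8 338.2  54.6] 
x [-0.204  0.918 -0.342] y [0.975 0.221 0.012] z [ 0.086 -0.331 -0.94 ] w 40.6 gf 62.6 F [-5.4 -1.5 10.5]
axis [-0.206  0.917  0.342]
target [629.1 335.2  51.7] rot(tool now) [ 0.7 -0.2 -0.1] dworld [ 0.3 -2.9 -2.9] d now [-1.8 -0.4  3.7] d then [-1.7 -0.4  3.7] | ik 0.0 [-0.29  0.84 -0.67  1.4   0.79  1.36 -0.92]
```

Request:
{"method": "jog_arm", "body": {
  "delta_rot": [
    [0,0,0],
    [0,0,0],
    [0,0,0],
    [0,0,0],
    [0,0,0],
    [0,0,0],
    [0,0,0],
    [0,0,0]
  ],
  "dp": [
    [-0.3,0,-1],
    [0,0,0],
    [0,0,0],
    [0,0,0],
    [0,0,0],
    [0,0,0],
    [0,0,0],
    [0,0,0]
  ],
  "fingers": [40,42,44,48,52,56,60,62]
}}

```text
clock: 25.62
position: [629.1, 338.2, 52.8]
orientation: [0.615, 0.769, -0.103, 0.138]
contact_force: [0.2, -0.2, 0.5]
grip_width: 62.2
grasp_force: 0.0
```

Request:
{"method": "jog_arm", "body": {
  "delta_rot": [
    [0,0,0],
    [0,0,0],
    [0,0,0],
    [0,0,0],
    [0,0,0],
    [0,0,0],
    [0,0,0],
    [0,0,0],
    [0,0,0],
    [0,0,0],
    [0,0,0]
  ],
  "dp": [
    [0,0,-5],
    [0,0,-10],
    [0,0,-20],
    [0,0,-25],
    [0,0,-30],
    [0,0,-30],
    [0,0,-30],
    [-10,-10,-30],
    [-15,-15,-20],
    [-20,-20,-10],
    [-20,-20,0]
  ],
  "fingers": [62,62,62,62,62,62,62,65,65,65,65]
}}

```text
clock: 26.53
position: [560.0, 336.1, 275.8]
orientation: [0.615, 0.77, -0.1, 0.138]
contact_force: [0.1, 0.5, 0.2]
grip_width: 64.8
grasp_force: 0.0
```

```bash
cat >> h.py <<'E'
def seated(k):
  for n in ('top','side'):
    d=shot(n);X=cloud(d);hsv=cv2.cvtColor(d['frame'],cv2.COLOR_BGR2HSV)
    q=X[...,:2]-[473,347];u=q@[-.219,.976];v=q@[.976,.219]
    box=(abs(v-74*k)<40)&(u>-115)&(u<45)&(X[...,2]>30)&(X[...,2]<140)
    m=box&(hsv[...,0]>95)&(hsv[...,0]<130)&(hsv[...,1]>90); w=box&(hsv[...,1]<60)&(hsv[...,2]>120)&(u>-20)
    print(n,'blue',m.sum(),'u',np.percentile(u[m],[1,5,95]).round(1),'v',np.percentile(v[m]-74*k,[5,50,95]).round(1),'zmax',np.percentile(X[m][:,2],97).round(1),'end face u,v,z',u[w].mean().round(1),(v[w].mean()-74*k).round(1),X[w][:,2].mean().round(1),w.sum())
E
python3 - <<'E'
from h import *
log(); seated(2); caps()
d=shot('side');cv2.imwrite('pics/s4.png',cv2.resize(d['frame'][180:330,180:370],None,fx=3,fy=3,interpolation=cv2.INTER_CUBIC))
E
```

```text
t 26.53 q [-0.265  0.552 -0.77   1.373  0.627  1.608 -0.833] p [560.  336.1 275.8] 
x [-0.206  0.919 -0.336] y [0.974 0.224 0.016] z [ 0.09  -0.324 -0.942] w 64.8 gf 0.0 F [0.1 0.5 0.2]
top blue 245 u [-97.4 -94.   -9.2] v [-18.3  -7.5   5. ] zmax 102.1 end face u,v,z -7.1 -12.0 83.2 18
side blue 215 u [-90.7 -85.7  -5.7] v [-19.1 -10.9   2.5] zmax 101.8 end face u,v,z 1.6 1.4 80.0 207
top 109 [ 582.  -190.9  101.9] [ 581.7 -191.   101.9]
top 124 [460.8 -96.  101.3] [461.6 -96.4 103.6]
side 58 [ 579.6 -184.5   98.3] [ 580.2 -188.4   98.8]
side 74 [458.7 -89.3  98.2] [459.7 -91.6  99.4]
```

View pics/s4.png

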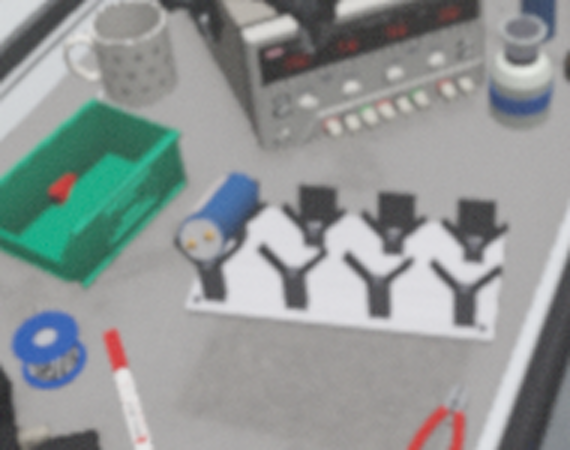

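Cap1 lies in the far-left place, with its terminals at the high end at (200,240) and its body in both vees. Next is cap2.

```bash
python3 - <<'E'
from h import *
s=env.get_state();R=Ro.from_quat(s['orientation']).as_matrix();print((R.T@(np.array([480,-60,300])-s['position'])).round(1))
v,_=kin.fitv()
Rt=kin.toolR(45,40);report(np.array([480,-60,300.]),Rt,s)
print((Rt.T@(np.array([581,-188.5,62])+(22-100)*Rt[:,2]-[480,-60,300])).round(1), (np.array([581,-188.5,62])+(22-100)*Rt[:,2]))
E
```

```text
[-354.3 -166.1   96.3]
target [480. -60. 300.] rot(tool now) [-15.3  63.2  59.3] dworld [ -81.2 -393.8   27.6] d now [-354.3 -166.1   96.3] d then [-194.7  221.  -275. ] | ik 0.0 [ 0.51 -0.03  0.06  2.19 -1.03  1.06  0.36]
[-194.8  162.3   60.1] [ 538.74933281 -230.75066719  112.13743356]
```

Request:
{"method": "jog_arm", "body": {
  "delta_rot": [
    [0,0,0],
    [0,0,0],
    [0,0,0],
    [0,0,0],
    [0,0,0],
    [0,0,0],
    [0,0,0],
    [0,0,0],
    [0,0,0],
    [0,0,0],
    [0,0,0],
    [0,0,0],
    [0,0,0],
    [0,0,0]
  ],
  "dp": [
    [-25,-12,7],
    [-25,-12,7],
    [-25,-12,7],
    [-25,-12,7],
    [-25,-12,7],
    [-25,-12,7],
    [-25,-12,7],
    [-25,-12,7],
    [-25,-12,7],
    [-25,-12,7],
    [-25,-12,7],
    [-25,-12,7],
    [-25,-12,7],
    [-29,-10,5]
  ],
  "fingers": [70,70,70,70,70,70,70,70,70,70,70,70,70,70]
}}

```text
clock: 27.95
position: [479.6, -60.0, 299.5]
orientation: [0.614, 0.77, -0.103, 0.138]
contact_force: [1.4, -0.8, -0.2]
grip_width: 70.4
grasp_force: 0.0
```

Request:
{"method": "jog_arm", "body": {
  "delta_rot": [
    [-1.2,4.9,4.6],
    [-1.2,4.9,4.6],
    [-1.2,4.9,4.6],
    [-1.2,4.9,4.6],
    [-1.2,4.9,4.6],
    [-1.2,4.9,4.6],
    [-1.2,4.9,4.6],
    [-1.2,4.9,4.6],
    [-1.2,4.9,4.6],
    [-1.2,4.9,4.6],
    [-1.2,4.9,4.6],
    [-1.2,4.9,4.6],
    [-1,4.4,4.1],
    [0,0,0]
  ],
  "dp": [
    [0,0,0],
    [0,0,0],
    [0,0,0],
    [0,0,0],
    [0,0,0],
    [0,0,0],
    [0,0,0],
    [0,0,0],
    [0,0,0],
    [0,0,0],
    [0,0,0],
    [0,0,0],
    [0,0,0],
    [0,0,0]
  ],
  "fingers": [70,70,70,70,70,70,70,70,70,70,70,70,70,70]
}}

```text
clock: 29.12
position: [477.9, -61.0, 296.9]
orientation: [0.838, 0.344, 0.39, -0.163]
contact_force: [0.3, -0.1, -0.3]
grip_width: 70.1
grasp_force: 0.0
```

Request:
{"method": "jog_arm", "body": {
  "delta_rot": [
    [0,0,0],
    [0,0,0],
    [0,0,0],
    [0,0,0],
    [0,0,0],
    [0,0,0],
    [0,0,0],
    [0,0,0],
    [0,0,0],
    [0,0,0],
    [0,0,0],
    [0,0,0],
    [0,0,0],
    [0,0,0]
  ],
  "dp": [
    [0,27,0],
    [0,27,0],
    [0,27,0],
    [0,27,0],
    [0,27,0],
    [0,27,0],
    [-28,0,0],
    [-28,0,0],
    [-28,0,0],
    [-28,0,0],
    [-28,0,0],
    [-28,0,0],
    [-28,0,0],
    [0,0,0]
  ],
  "fingers": [70,70,70,70,70,70,70,70,70,70,70,70,70,70]
}}

```text
clock: 30.28
position: [502.7, -266.2, 145.2]
orientation: [0.839, 0.345, 0.388, -0.162]
contact_force: [-0.4, 0.1, -0.2]
grip_width: 69.9
grasp_force: 0.0
```

```bash
python3 - <<'E'
from h import *
goto([581,-188.5,62],45,40,1,22,0); caps()
E
```

```text
t 30.28 q [ 0.964  0.469 -0.114  1.953 -0.971  1.077  0.715] p [ 502.7 -266.2  145.2] 
x [0.46  0.454 0.763] y [ 0.705 -0.709 -0.004] z [ 0.54   0.54  -0.646] w 69.9 gf 0.0 F [-0.4  0.1 -0.2]
target [ 592.9 -176.6   47.9] rot(tool now) [-0.   0.2 -0.2] dworld [ 90.2  89.6 -97.3] d tool now [  7.9   0.4 159.9] d tool then [  7.2   0.4 160. ] | ik 0.0 [ 0.83  0.64 -0.23  1.99 -1.17  0.8   0.83]
top 106 [ 582.4 -190.6  101.6] [ 582.9 -190.3  102.5]
top 124 [460.8 -96.  101.2] [461.7 -96.5 100.9]
side 58 [ 579.1 -185.    98. ] [ 578.3 -185.1   98.4]
side 73 [458.8 -88.9  98.5] [459.4 -89.5  99.5]
```

Request:
{"method": "jog_arm", "body": {
  "delta_rot": [
    [0,0,0],
    [0,0,0],
    [0,0,0],
    [0,0,0],
    [0,0,0],
    [0,0,0],
    [0,0,0],
    [0,0,0],
    [0,0,0]
  ],
  "dp": [
    [2,0,22],
    [2,0,22],
    [1,0,22],
    [0,0,22],
    [0,0,20],
    [0,0,18],
    [0,0,18],
    [0,0,16],
    [0,0,0]
  ],
  "fingers": [70,70,70,70,70,70,70,70,70]
}}

```text
clock: 31.13
position: [597.3, -169.5, 52.1]
orientation: [0.835, 0.35, 0.392, -0.163]
contact_force: [0.5, -0.1, -0.2]
grip_width: 69.9
grasp_force: 0.0
```

Request:
{"method": "jog_arm", "body": {
  "delta_rot": [
    [0,0,0],
    [0,0,0],
    [0,0,0],
    [0,0,0],
    [0,0,0],
    [0,0,0],
    [0,0,0],
    [0,0,0]
  ],
  "dp": [
    [0,0,0],
    [0,0,0],
    [0,0,0],
    [0,0,0],
    [0,0,0],
    [0,0,0],
    [0,0,0],
    [0,0,0]
  ],
  "fingers": [35,35,35,35,35,35,35,35]
}}

```text
clock: 31.8
position: [595.4, -175.9, 52.5]
orientation: [0.837, 0.347, 0.392, -0.16]
contact_force: [-0.6, -0.9, 6.4]
grip_width: 40.8
grasp_force: 60.7
```

```bash
python3 - <<'E'
from h import *
log();caps()
E
```

```text
t 31.8 q [ 0.827  0.629 -0.236  1.988 -1.175  0.801  0.829] p [ 595.4 -175.9   52.5] 
x [0.452 0.454 0.768] y [ 0.706 -0.708  0.003] z [ 0.545  0.54  -0.641] w 40.8 gf 60.7 F [-0.6 -0.9  6.4]
top 113 [ 581.9 -190.1  101.6] [ 581.4 -190.4  102.8]
top 125 [460.7 -96.2 101.3] [461.8 -96.4 100.7]
side 61 [ 579.6 -185.9   98.2] [ 579.1 -192.5   99.1]
side 75 [458.5 -89.   98.2] [459.8 -90.8  98.7]
```

```bash
python3 - <<'E'
from h import *
grab([581,-188,0]); place(1,60,[490,-40,300])
E
```

```text
rel [-52.3  -1.7  19.3] [ 0.768  0.003 -0.641]
t 31.9 q [ 0.827  0.629 -0.236  1.988 -1.175  0.802  0.829] p [ 595.3 -175.9   52.5] 
x [0.452 0.454 0.768] y [ 0.706 -0.708  0.003] z [ 0.545  0.54  -0.641] w 40.5 gf 60.7 F [-1.1 -1.9  7. ]
axis [-0.202  0.918  0.342]
target [490. -40. 300.] rot(tool now) [ 16.2 -63.6 -59. ] dworld [-105.3  135.9  247.5] d now [ 204.1 -169.8 -142.6] d then [  62.3  -73.2 -285.6] | ik 0.0 [ 0.3   0.06 -0.57  1.87  0.4   1.27 -0.17]
```

Request:
{"method": "jog_arm", "body": {
  "delta_rot": [
    [0,0,0],
    [0,0,0],
    [0,0,0],
    [0,0,0],
    [0,0,0],
    [0,0,0],
    [0,0,0],
    [0,0,0],
    [0,0,0],
    [0,0,0]
  ],
  "dp": [
    [8,0,-7],
    [20,0,-17],
    [22,0,-19],
    [22,0,-19],
    [22,0,-19],
    [22,0,-19],
    [22,0,-19],
    [22,0,-19],
    [22,0,-19],
    [8,0,-7]
  ],
  "fingers": [35,35,35,35,35,35,35,35,35,35]
}}

```text
clock: 32.73
position: [592.1, -177.9, 306.3]
orientation: [0.837, 0.348, 0.392, -0.159]
contact_force: [1.5, -0.3, -0.8]
grip_width: 40.2
grasp_force: 60.9
```

```bash
python3 - <<'E'
from h import *
place(1,60,[490,-40,300]);caps()
E
```

```text
t 32.73 q [ 0.784  0.254 -0.165  1.842 -0.952  1.107  0.323] p [ 592.1 -177.9  306.3] 
x [0.45  0.458 0.767] y [ 0.706 -0.708  0.008] z [ 0.546  0.538 -0.642] w 40.2 gf 60.9 F [ 1.5 -0.3 -0.8]
axis [-0.202  0.918  0.342]
target [490. -40. 300.] rot(tool now) [ 16.3 -63.4 -58.9] dworld [-102.1  137.9   -6.3] d now [  12.3 -169.8   22.5] d then [149.7 -69.6 -47.4] | ik 0.0 [ 0.27  0.05 -0.54  1.87  0.39  1.27 -0.17]
top 124 [460.6 -96.2 101.4] [461.7 -96.3 101.5]
side 75 [458.7 -88.9  98.2] [459.5 -89.2 100.5]
```

Request:
{"method": "jog_arm", "body": {
  "delta_rot": [
    [0,0,0],
    [0,0,0],
    [0,0,0],
    [0,0,0],
    [0,0,0],
    [0,0,0],
    [0,0,0]
  ],
  "dp": [
    [2,-24,3],
    [2,-24,3],
    [2,-24,3],
    [2,-24,3],
    [2,-24,3],
    [2,-24,3],
    [0,-25,3]
  ],
  "fingers": [35,35,35,35,35,35,35]
}}

```text
clock: 33.42
position: [486.9, -39.5, 294.5]
orientation: [0.838, 0.346, 0.389, -0.163]
contact_force: [0.6, 0.4, -2.1]
grip_width: 40.7
grasp_force: 61.1
```

Request:
{"method": "jog_arm", "body": {
  "delta_rot": [
    [1.25,-4.9,-4.5],
    [1.25,-4.9,-4.5],
    [1.25,-4.9,-4.5],
    [1.25,-4.9,-4.5],
    [1.25,-4.9,-4.5],
    [1.25,-4.9,-4.5],
    [1.25,-4.9,-4.5],
    [1.25,-4.9,-4.5],
    [1.25,-4.9,-4.5],
    [1.25,-4.9,-4.5],
    [1.25,-4.9,-4.5],
    [1.25,-4.9,-4.5],
    [1.25,-4.8,-4.6],
    [0,0,0]
  ],
  "dp": [
    [0,0,0],
    [0,0,0],
    [0,0,0],
    [0,0,0],
    [0,0,0],
    [0,0,0],
    [0,0,0],
    [0,0,0],
    [0,0,0],
    [0,0,0],
    [0,0,0],
    [0,0,0],
    [0,0,0],
    [0,0,0]
  ],
  "fingers": [35,35,35,35,35,35,35,35,35,35,35,35,35,35]
}}

```text
clock: 34.58
position: [487.8, -36.3, 293.8]
orientation: [0.613, 0.772, -0.11, 0.128]
contact_force: [-0.2, 0.5, -3.0]
grip_width: 40.6
grasp_force: 61.2
```

```bash
cat >> h.py <<'E'
def place2(k,up):
    s=log();f,a=map(np.array,json.load(open('rel.json')));R=Ro.from_quat(s['orientation']).as_matrix()
    e=np.degrees(np.arctan2(-a[2],a[0])); Rt=kin.toolR(102.6,e+70);d=seat(k)+3*AX+[0,0,up]-Rt@f-s['position']
    print('rot',np.degrees(Ro.from_matrix(R.T@Rt).as_rotvec()).round(1),'over',(R.T@[d[0],d[1],0]).round(1),'down',(R.T@[0,0,d[2]]).round(1),'all',(R.T@d).round(1),'world',d.round(1))
E
python3 - <<'E'
from h import *
place2(1,20)
E
```

```text
t 34.58 q [ 0.367  0.068 -0.642  1.869  0.399  1.272 -0.176] p [487.8 -36.3 293.8] 
x [-0.216  0.918 -0.333] y [ 0.974  0.224 -0.013] z [ 0.063 -0.328 -0.943] w 40.6 gf 61.2 F [-0.2  0.5 -3. ]
rot [-0.6 -0.4  0.6] over [ 321.3  147.1 -115.6] down [ 74.8   2.8 211.5] all [396.1 150.   95.9] world [  66.8  365.8 -224.3]
```

Request:
{"method": "jog_arm", "body": {
  "delta_rot": [
    [-0.6,-0.4,0.6],
    [0,0,0],
    [0,0,0],
    [0,0,0],
    [0,0,0],
    [0,0,0],
    [0,0,0],
    [0,0,0],
    [0,0,0],
    [0,0,0],
    [0,0,0],
    [0,0,0],
    [0,0,0],
    [0,0,0]
  ],
  "dp": [
    [23,10.5,-8.3],
    [23,10.5,-8.3],
    [23,10.5,-8.3],
    [23,10.5,-8.3],
    [23,10.5,-8.3],
    [23,10.5,-8.3],
    [23,10.5,-8.3],
    [23,10.5,-8.3],
    [23,10.5,-8.3],
    [23,10.5,-8.3],
    [23,10.5,-8.3],
    [23,10.5,-8.3],
    [23,10.5,-8.3],
    [22,10.5,-8]
  ],
  "fingers": [35,35,35,35,35,35,35,35,35,35,35,35,35,35]
}}

```text
clock: 35.75
position: [561.9, 323.3, 294.9]
orientation: [0.621, 0.765, -0.108, 0.136]
contact_force: [-1.2, 0.0, -1.9]
grip_width: 40.3
grasp_force: 61.3
```

Request:
{"method": "jog_arm", "body": {
  "delta_rot": [
    [0,0,0],
    [0,0,0],
    [0,0,0],
    [0,0,0],
    [0,0,0],
    [0,0,0],
    [0,0,0],
    [0,0,0],
    [0,0,0]
  ],
  "dp": [
    [8.4,0.3,23.5],
    [8.4,0.3,23.5],
    [8.4,0.3,23.5],
    [8.4,0.3,23.5],
    [8.4,0.3,23.5],
    [8.4,0.3,23.5],
    [8.4,0.3,23.5],
    [0,0,0],
    [0,0,0]
  ],
  "fingers": [35,35,35,35,35,35,35,35,35]
}}

```text
clock: 36.5
position: [564.6, 320.7, 120.3]
orientation: [0.621, 0.764, -0.109, 0.136]
contact_force: [-0.0, -1.1, -1.2]
grip_width: 40.7
grasp_force: 61.3
```

```bash
python3 - <<'E'
from h import *
place2(1,6);seated(1)
E
```

```text
t 36.5 q [-0.26   0.683 -0.725  1.535  0.711  1.39  -0.957] p [564.6 320.7 120.3] 
x [-0.193  0.919 -0.345] y [0.979 0.206 0.002] z [ 0.073 -0.337 -0.939] w 40.7 gf 61.3 F [-0.  -1.1 -1.2]
rot [-0.1  0.3 -0.7] over [10.  -7.9 -3.7] down [22.3 -0.1 60.9] all [32.3 -8.1 57.2] world [-10.    8.8 -64.8]
top blue 32 u [-106.3 -105.2  -74.7] v [-11.5  -6.8  24.6] zmax 139.5 end face u,v,z nan nan nan 0
side blue 3 u [-85.1 -84.8 -79.4] v [-8.1 -7.4 -6.6] zmax 139.6 end face u,v,z -1.3 -0.3 70.8 77h.py:68: RuntimeWarning: Mean of empty slice.
  print(n,'blue',m.sum(),'u',np.percentile(u[m],[1,5,95]).round(1),'v',np.percentile(v[m]-74*k,[5,50,95]).round(1),'zmax',np.percentile(X[m][:,2],97).round(1),'end face u,v,z',u[w].mean().round(1),(v[w].mean()-74*k).round(1),X[w][:,2].mean().round(1),w.sum())
  ret = ret.dtype.type(ret / rcount)
```

Request:
{"method": "jog_arm", "body": {
  "delta_rot": [
    [0,0.3,-0.7],
    [0,0,0],
    [0,0,0],
    [0,0,0],
    [0,0,0],
    [0,0,0],
    [0,0,0],
    [0,0,0]
  ],
  "dp": [
    [5,-4,-2],
    [5,-4,-2],
    [4.8,0,13],
    [4.8,0,13],
    [4.8,0,13],
    [4.8,0,13],
    [0,0,0],
    [0,0,0]
  ],
  "fingers": [35,35,35,35,35,35,35,35]
}}

```text
clock: 37.27
position: [554.6, 331.4, 65.8]
orientation: [0.616, 0.769, -0.108, 0.135]
contact_force: [0.5, -0.4, -2.1]
grip_width: 40.8
grasp_force: 61.2
```

```bash
python3 - <<'E' 2>/dev/null
from h import *
place2(1,0);seated(1)
E
```

```text
t 37.27 q [-0.286  0.74  -0.71   1.576  0.75   1.317 -1.013] p [554.6 331.4  65.8] 
x [-0.206  0.918 -0.339] y [0.976 0.219 0.   ] z [ 0.075 -0.331 -0.941] w 40.8 gf 61.2 F [ 0.5 -0.4 -2.1]
rot [ 0. -0.  0.] over [-1.8 -0.4  0.7] down [ 5.6 -0.  15.4] all [ 3.7 -0.4 16.1] world [ -0.   -2.  -16.4]
top blue 197 u [-96.1 -93.1 -28.5] v [-14.1   4.4  19.7] zmax 109.6 end face u,v,z nan nan nan 0
side blue 32 u [-18.  -14.5   1.1] v [-15.4   2.9  16.8] zmax 122.0 end face u,v,z 3.5 1.2 90.3 216
```

Request:
{"method": "jog_arm", "body": {
  "delta_rot": [
    [0,0,0],
    [0,0,0],
    [0,0,0],
    [0,0,0],
    [0,0,0]
  ],
  "dp": [
    [0.5,0,4],
    [1,0,4],
    [1,0,3],
    [0,0,0],
    [0,0,0]
  ],
  "fingers": [35,35,35,35,35]
}}

```text
clock: 37.78
position: [555.5, 331.0, 56.3]
orientation: [0.616, 0.769, -0.106, 0.135]
contact_force: [-0.2, -0.7, -2.2]
grip_width: 40.4
grasp_force: 61.3
```

Request:
{"method": "jog_arm", "body": {
  "delta_rot": [
    [0,0,0],
    [0,0,0],
    [0,0,0],
    [0,0,0]
  ],
  "dp": [
    [0.7,0,2],
    [0,0,0],
    [0,0,0],
    [0,0,0]
  ],
  "fingers": [35,35,35,35]
}}

```text
clock: 38.12
position: [555.6, 331.3, 54.5]
orientation: [0.616, 0.769, -0.106, 0.135]
contact_force: [0.1, -0.4, -2.1]
grip_width: 40.6
grasp_force: 61.3
```

Request:
{"method": "jog_arm", "body": {
  "delta_rot": [
    [0,0,0],
    [0,0,0],
    [0,0,0],
    [0,0,0]
  ],
  "dp": [
    [0.5,0,1.5],
    [0,0,0],
    [0,0,0],
    [0,0,0]
  ],
  "fingers": [35,35,35,35]
}}

```text
clock: 38.45
position: [555.6, 331.1, 52.8]
orientation: [0.616, 0.769, -0.106, 0.135]
contact_force: [-0.1, -0.6, -2.1]
grip_width: 40.8
grasp_force: 61.4
```

Request:
{"method": "jog_arm", "body": {
  "delta_rot": [
    [0,0,0],
    [0,0,0],
    [0,0,0],
    [0,0,0]
  ],
  "dp": [
    [0.5,0,1.5],
    [0,0,0],
    [0,0,0],
    [0,0,0]
  ],
  "fingers": [35,35,35,35]
}}

```text
clock: 38.78
position: [555.4, 331.0, 52.0]
orientation: [0.616, 0.769, -0.106, 0.135]
contact_force: [-2.8, -1.8, 5.1]
grip_width: 41.1
grasp_force: 61.8
```

Request:
{"method": "jog_arm", "body": {
  "delta_rot": [
    [0,0,0],
    [0,0,0],
    [0,0,0],
    [0,0,0]
  ],
  "dp": [
    [0.5,0,1.5],
    [0,0,0],
    [0,0,0],
    [0,0,0]
  ],
  "fingers": [35,35,35,35]
}}

```text
clock: 39.12
position: [555.4, 331.1, 51.9]
orientation: [0.616, 0.769, -0.106, 0.136]
contact_force: [-4.8, -1.9, 12.6]
grip_width: 40.8
grasp_force: 62.4
```

Request:
{"method": "jog_arm", "body": {
  "delta_rot": [
    [0,0,0],
    [0,0,0],
    [0,0,0],
    [0,0,0],
    [0,0,0],
    [0,0,0],
    [0,0,0],
    [0,0,0]
  ],
  "dp": [
    [-0.3,0,-1],
    [0,0,0],
    [0,0,0],
    [0,0,0],
    [0,0,0],
    [0,0,0],
    [0,0,0],
    [0,0,0]
  ],
  "fingers": [40,42,44,48,52,56,60,60]
}}

```text
clock: 39.78
position: [553.3, 328.8, 50.6]
orientation: [0.616, 0.768, -0.11, 0.135]
contact_force: [-7.6, -6.0, 5.7]
grip_width: 59.9
grasp_force: 0.0
```

Request:
{"method": "jog_arm", "body": {
  "delta_rot": [
    [0,0,0],
    [0,0,0],
    [0,0,0],
    [0,0,0],
    [0,0,0],
    [0,0,0],
    [0,0,0],
    [0,0,0],
    [0,0,0],
    [0,0,0],
    [0,0,0]
  ],
  "dp": [
    [0,0,-5],
    [0,0,-10],
    [0,0,-20],
    [0,0,-25],
    [0,0,-30],
    [0,0,-30],
    [0,0,-30],
    [-10,-10,-30],
    [-15,-15,-20],
    [-20,-20,-10],
    [-20,-20,0]
  ],
  "fingers": [60,60,60,60,60,60,60,65,65,65,65]
}}

```text
clock: 40.7
position: [489.3, 329.3, 273.6]
orientation: [0.615, 0.77, -0.102, 0.135]
contact_force: [0.1, 0.6, 0.8]
grip_width: 64.8
grasp_force: 0.0
```

```bash
python3 - <<'E' 2>/dev/null
from h import *
s=log(); seated(2); seated(1); caps()
v,_=kin.fitv()
W=np.array([430,-100,300.])
for h,e in((60,40),(60,45),(75,45)):
    Rt=kin.toolR(h,e);print(h,e);report(W,Rt,s)
    o=kin.ik(W,Rt,v,[s['joint_pos']],0)[0][1];T=np.array([460,-92.5,62])+22*Rt[:,2]
    for b in(100,0):
        q=kin.ik(T-b*Rt[:,2],Rt,v,[o],0)[0];print(b,round(q[0],3),q[1].round(2),'from W',(Rt.T@(T-b*Rt[:,2]-W)).round(1),T.round(1))
E
```

```text
t 40.7 q [-0.243  0.457 -0.816  1.524  0.561  1.567 -0.905] p [489.3 329.3 273.6] 
x [-0.206  0.92  -0.333] y [0.975 0.222 0.009] z [ 0.082 -0.323 -0.943] w 64.8 gf 0.0 F [0.1 0.6 0.8]
top blue 268 u [-97.4 -93.7  -9.5] v [-17.4  -5.4   9.6] zmax 104.6 end face u,v,z -4.0 -4.6 84.8 27
side blue 221 u [-91.  -85.4  -7.5] v [-18.6 -10.3   4.3] zmax 103.5 end face u,v,z 1.3 2.3 80.7 212
top blue 311 u [-95.4 -91.2 -10.7] v [-16.5  -1.7  16.4] zmax 103.5 end face u,v,z -6.5 -14.5 84.4 8
side blue 225 u [-89.9 -85.7  -6.1] v [-18.3  -6.8  10.1] zmax 104.1 end face u,v,z 2.5 1.6 80.0 226
top 124 [460.8 -96.  101.2] [461.4 -96.4 101.8]
side 73 [458.6 -89.3  98.2] [458.3 -91.9  98.4]
60 40
target [ 430. -100.  300.] rot(tool now) [-11.5  65.8  44. ] dworld [ -59.3 -429.3   26.4] d now [-391.6 -152.8  108.7] d then [-237.8  163.3 -324.4] | ik 0.0 [ 0.74  0.08 -0.01  2.07 -0.88  1.35  0.57]
100 0.0 [ 0.81  0.43 -0.02  2.15 -0.95  1.12  0.95] from W [-168.5   22.2   91.4] [468.4 -77.9  47.9]
0 0.0 [ 0.74  0.54 -0.13  2.2  -1.12  0.92  1.05] from W [-168.5   22.2  191.4] [468.4 -77.9  47.9]
60 45
target [ 430. -100.  300.] rot(tool now) [-9.4 61.1 44. ] dworld [ -59.3 -429.3   26.4] d now [-391.6 -152.8  108.7] d then [-265.2  163.3 -302.5] | ik 0.0 [ 0.41  0.04  0.28  2.06 -0.82  1.32  0.5 ]
100 0.0 [ 0.53  0.38  0.25  2.16 -0.98  1.13  0.93] from W [-153.1   22.2  105.5] [467.8 -79.   46.4]
0 0.0 [ 0.48  0.5   0.13  2.22 -1.16  0.95  1.04] from W [-153.1   22.2  205.5] [467.8 -79.   46.4]
75 45
target [ 430. -100.  300.] rot(tool now) [-5.9 63.  28.7] dworld [ -59.3 -429.3   26.4] d now [-391.6 -152.8  108.7] d then [-285.4   53.8 -322.7] | ik 0.0 [ 0.82  0.15 -0.2   1.93 -0.7   1.44  0.6 ]
100 0.0 [ 0.84  0.47 -0.18  1.99 -0.69  1.16  0.84] from W [-157.7   27.   100.9] [464.  -77.5  46.4]
0 0.0 [ 0.77  0.56 -0.24  2.08 -0.79  0.95  0.9 ] from W [-157.7   27.   200.9] [464.  -77.5  46.4]
```

Request:
{"method": "jog_arm", "body": {
  "delta_rot": [
    [0,0,0],
    [0,0,0],
    [0,0,0],
    [0,0,0],
    [0,0,0],
    [0,0,0],
    [0,0,0],
    [0,0,0],
    [0,0,0],
    [0,0,0],
    [0,0,0],
    [0,0,0],
    [0,0,0],
    [0,0,0],
    [0,0,0],
    [0,0,0],
    [0,0,0]
  ],
  "dp": [
    [-23,-9,6.4],
    [-23,-9,6.4],
    [-23,-9,6.4],
    [-23,-9,6.4],
    [-23,-9,6.4],
    [-23,-9,6.4],
    [-23,-9,6.4],
    [-23,-9,6.4],
    [-23,-9,6.4],
    [-23,-9,6.4],
    [-23,-9,6.4],
    [-23,-9,6.4],
    [-23,-9,6.4],
    [-23,-9,6.4],
    [-23,-9,6.4],
    [-23,-9,6.4],
    [-23,-9,6.4]
  ],
  "fingers": [70,70,70,70,70,70,70,70,70,70,70,70,70,70,70,70,70]
}}

```text
clock: 42.42
position: [429.2, -102.9, 299.2]
orientation: [0.615, 0.769, -0.106, 0.135]
contact_force: [-0.2, 0.1, -0.5]
grip_width: 69.5
grasp_force: 0.0
```

Request:
{"method": "jog_arm", "body": {
  "delta_rot": [
    [-1,5.5,3.7],
    [-1,5.5,3.7],
    [-1,5.5,3.7],
    [-1,5.5,3.7],
    [-1,5.5,3.7],
    [-1,5.5,3.7],
    [-1,5.5,3.7],
    [-1,5.5,3.7],
    [-1,5.5,3.7],
    [-1,5.5,3.7],
    [-1,5.5,3.7],
    [-0.5,5.3,3.3],
    [0,0,0]
  ],
  "dp": [
    [0,0,0],
    [0,0,0],
    [0,0,0],
    [0,0,0],
    [0,0,0],
    [0,0,0],
    [0,0,0],
    [0,0,0],
    [0,0,0],
    [0,0,0],
    [0,0,0],
    [0,0,0],
    [0,0,0]
  ],
  "fingers": [70,70,70,70,70,70,70,70,70,70,70,70,70]
}}

```text
clock: 43.5
position: [427.2, -104.5, 295.8]
orientation: [0.788, 0.45, 0.364, -0.211]
contact_force: [-0.8, -1.0, -0.9]
grip_width: 69.9
grasp_force: 0.0
```

Request:
{"method": "jog_arm", "body": {
  "delta_rot": [
    [0,0,0],
    [0,0,0],
    [0,0,0],
    [0,0,0],
    [0,0,0],
    [0,0,0],
    [0,0,0],
    [0,0,0],
    [0,0,0],
    [0,0,0]
  ],
  "dp": [
    [-24,3,0],
    [-24,3,0],
    [-24,3,0],
    [-24,3,0],
    [-24,3,0],
    [-24,3,0],
    [-24,3,0],
    [0,0,25],
    [0,0,25],
    [0,0,0]
  ],
  "fingers": [70,70,70,70,70,70,70,70,70,70]
}}

```text
clock: 44.33
position: [412.5, -169.4, 136.9]
orientation: [0.784, 0.456, 0.364, -0.212]
contact_force: [-1.1, 1.7, -0.0]
grip_width: 70.2
grasp_force: 0.0
```

```bash
python3 - <<'E'
from h import *
goto([460,-92.5,62],60,40,1,22,0); caps()
E
```

```text
t 44.33 q [ 0.86   0.395 -0.006  2.11  -0.884  1.193  0.922] p [ 412.5 -169.4  136.9] 
x [0.319 0.561 0.764] y [ 0.87  -0.493 -0.001] z [ 0.376  0.665 -0.645] w 70.2 gf 0.0 F [-1.1  1.7 -0. ]
target [468.4 -77.9  47.9] rot(tool now) [-0.4  0.2  0.2] dworld [ 55.9  91.5 -89. ] d tool now [  1.2   3.6 139.3] d tool then [  0.7   2.7 139.3] | ik 0.0 [ 0.74  0.54 -0.13  2.2  -1.12  0.92  1.05]
top 122 [460.7 -96.3 101.1] [461.7 -96.3 102.3]
side 73 [458.7 -89.   98.2] [458.9 -89.8  99.4]
```

Request:
{"method": "jog_arm", "body": {
  "delta_rot": [
    [0,0,0],
    [0,0,0],
    [0,0,0],
    [0,0,0],
    [0,0,0],
    [0,0,0],
    [0,0,0],
    [0,0,0],
    [0,0,0]
  ],
  "dp": [
    [0,1.5,20],
    [0,1.5,20],
    [0,0,20],
    [0,0,20],
    [0,0,20],
    [0,0,20],
    [0,0,19],
    [0,0,0],
    [0,0,0]
  ],
  "fingers": [70,70,70,70,70,70,70,70,70]
}}

```text
clock: 45.18
position: [468.5, -84.1, 49.4]
orientation: [0.785, 0.455, 0.365, -0.209]
contact_force: [0.3, -1.2, 0.2]
grip_width: 70.1
grasp_force: 0.0
```

Request:
{"method": "jog_arm", "body": {
  "delta_rot": [
    [0,0,0],
    [0,0,0],
    [0,0,0],
    [0,0,0],
    [0,0,0],
    [0,0,0],
    [0,0,0],
    [0,0,0]
  ],
  "dp": [
    [0,0,0],
    [0,0,0],
    [0,0,0],
    [0,0,0],
    [0,0,0],
    [0,0,0],
    [0,0,0],
    [0,0,0]
  ],
  "fingers": [35,35,35,35,35,35,35,35]
}}

```text
clock: 45.85
position: [468.4, -85.2, 49.8]
orientation: [0.786, 0.454, 0.366, -0.208]
contact_force: [-1.8, -2.7, 6.5]
grip_width: 40.6
grasp_force: 59.8
```

```bash
python3 - <<'E'
from h import *
log();caps();grab([460.5,-92.5,0]);
E
```

```text
t 45.85 q [ 0.749  0.534 -0.123  2.197 -1.109  0.927  1.046] p [468.4 -85.2  49.8] 
x [0.321 0.561 0.763] y [ 0.865 -0.502  0.005] z [ 0.386  0.658 -0.646] w 40.6 gf 59.8 F [-1.8 -2.7  6.5]
top 120 [464.1 -96.  101.6] [465.1 -96.2 103.1]
side 73 [462.7 -92.1  98.4] [ 463.2 -100.2   99.8]
rel [-44.7  -3.4  24.4] [ 0.763  0.005 -0.646]
```

Request:
{"method": "jog_arm", "body": {
  "delta_rot": [
    [0,0,0],
    [0,0,0],
    [0,0,0],
    [0,0,0],
    [0,0,0],
    [0,0,0],
    [0,0,0],
    [0,0,0],
    [0,0,0],
    [0,0,0]
  ],
  "dp": [
    [8,0,-7],
    [20,0,-17],
    [22,0,-19],
    [22,0,-19],
    [22,0,-19],
    [22,0,-19],
    [22,0,-19],
    [22,0,-19],
    [22,0,-19],
    [8,0,-7]
  ],
  "fingers": [35,35,35,35,35,35,35,35,35,35]
}}

```text
clock: 46.78
position: [466.7, -85.8, 304.0]
orientation: [0.785, 0.455, 0.366, -0.206]
contact_force: [1.1, -0.5, -1.4]
grip_width: 40.1
grasp_force: 60.7
```

```bash
python3 - <<'E'
from h import *
place(0,0,[460,-50,300]);caps()
E
```

```text
t 46.78 q [ 0.717  0.097 -0.075  2.035 -0.9    1.291  0.515] p [466.7 -85.8 304. ] 
x [0.318 0.564 0.762] y [ 0.866 -0.501  0.009] z [ 0.387  0.657 -0.647] w 40.1 gf 60.7 F [ 1.1 -0.5 -1.4]
axis [-0.2    0.918  0.342]
target [460. -50. 300.] rot(tool now) [ 12.  -66.3 -43.7] dworld [-6.7 35.8 -4. ] d now [ 15.  -23.7  23.5] d then [35.5  1.3 -8.9] | ik 0.0 [ 0.29 -0.01 -0.52  1.93  0.37  1.25 -0.14]
```

Request:
{"method": "jog_arm", "body": {
  "delta_rot": [
    [1,-5.5,-3.6],
    [1,-5.5,-3.6],
    [1,-5.5,-3.6],
    [1,-5.5,-3.6],
    [1,-5.5,-3.6],
    [1,-5.5,-3.6],
    [1,-5.5,-3.6],
    [1,-5.5,-3.6],
    [1,-5.5,-3.7],
    [1,-5.5,-3.7],
    [1,-5.5,-3.7],
    [1,-5.6,-3.7],
    [0,0,0]
  ],
  "dp": [
    [0,0,0],
    [0,0,0],
    [0,0,0],
    [0,0,0],
    [0,0,0],
    [0,0,0],
    [0,0,0],
    [0,0,0],
    [0,0,0],
    [0,0,0],
    [0,0,0],
    [0,0,0],
    [0,0,0]
  ],
  "fingers": [35,35,35,35,35,35,35,35,35,35,35,35,35]
}}

```text
clock: 47.97
position: [464.9, -80.3, 296.4]
orientation: [0.611, 0.773, -0.11, 0.13]
contact_force: [0.4, 1.8, -2.3]
grip_width: 40.3
grasp_force: 60.6
```

```bash
python3 - <<'E'
from h import *
f,a=json.load(open('rel.json'));json.dump([[-44.6,0,24.6],a],open('rel.json','w'))
place2(0,40)
E
```

```text
t 47.97 q [ 0.301 -0.002 -0.463  1.925  0.364  1.226 -0.055] p [464.9 -80.3 296.4] 
x [-0.219  0.916 -0.336] y [ 0.973  0.229 -0.011] z [ 0.067 -0.329 -0.942] w 40.3 gf 60.6 F [ 0.4  1.8 -2.3]
rot [-0.4 -0.7  0.8] over [ 351.7  105.4 -126.5] down [ 67.    2.2 188.1] all [418.7 107.5  61.6] world [  17.   387.9 -199.7]
```

Request:
{"method": "jog_arm", "body": {
  "delta_rot": [
    [-0.4,-0.7,0.8],
    [0,0,0],
    [0,0,0],
    [0,0,0],
    [0,0,0],
    [0,0,0],
    [0,0,0],
    [0,0,0],
    [0,0,0],
    [0,0,0],
    [0,0,0],
    [0,0,0],
    [0,0,0],
    [0,0,0],
    [0,0,0],
    [0,0,0]
  ],
  "dp": [
    [23.4,7,-8.4],
    [23.4,7,-8.4],
    [23.4,7,-8.4],
    [23.4,7,-8.4],
    [23.4,7,-8.4],
    [23.4,7,-8.4],
    [23.4,7,-8.4],
    [23.4,7,-8.4],
    [23.4,7,-8.4],
    [23.4,7,-8.4],
    [23.4,7,-8.4],
    [23.4,7,-8.4],
    [23.4,7,-8.4],
    [23.4,7,-8.4],
    [23.4,7,-8.4],
    [0,0,0]
  ],
  "fingers": [35,35,35,35,35,35,35,35,35,35,35,35,35,35,35,35]
}}

```text
clock: 49.3
position: [489.9, 305.6, 293.3]
orientation: [0.618, 0.767, -0.109, 0.136]
contact_force: [-0.0, -0.8, -2.1]
grip_width: 40.7
grasp_force: 60.7
```

Request:
{"method": "jog_arm", "body": {
  "delta_rot": [
    [0,0,0],
    [0,0,0],
    [0,0,0],
    [0,0,0],
    [0,0,0],
    [0,0,0],
    [0,0,0],
    [0,0,0],
    [0,0,0],
    [0,0,0]
  ],
  "dp": [
    [8.4,0.3,23.5],
    [8.4,0.3,23.5],
    [8.4,0.3,23.5],
    [8.4,0.3,23.5],
    [8.4,0.3,23.5],
    [8.4,0.3,23.5],
    [8.4,0.3,23.5],
    [0,0,0],
    [0,0,0],
    [0,0,0]
  ],
  "fingers": [35,35,35,35,35,35,35,35,35,35]
}}

```text
clock: 50.13
position: [495.4, 299.2, 122.3]
orientation: [0.621, 0.764, -0.109, 0.14]
contact_force: [0.4, -0.4, -1.8]
grip_width: 40.7
grasp_force: 60.7
```

```bash
python3 - <<'E'
from h import *
place2(0,14)
E
```

```text
t 50.13 q [-0.287  0.558 -0.688  1.714  0.635  1.306 -1.004] p [495.4 299.2 122.3] 
x [-0.191  0.918 -0.348] y [0.979 0.206 0.007] z [ 0.078 -0.34  -0.937] w 40.7 gf 60.7 F [ 0.4 -0.4 -1.8]
rot [ 0.1  0.1 -0.8] over [ 10.3 -11.5  -3.9] down [18.  -0.4 48.5] all [ 28.3 -11.8  44.6] world [-13.5   8.4 -51.7]
```

Request:
{"method": "jog_arm", "body": {
  "delta_rot": [
    [0,0,-0.8],
    [0,0,0],
    [0,0,0],
    [0,0,0],
    [0,0,0],
    [0,0,0],
    [0,0,0],
    [0,0,0]
  ],
  "dp": [
    [5,-6,-2],
    [5,-6,-2],
    [4.5,0,12],
    [4.5,0,12],
    [4.5,0,12],
    [4.5,0,12],
    [0,0,0],
    [0,0,0]
  ],
  "fingers": [35,35,35,35,35,35,35,35]
}}

```text
clock: 50.8
position: [480.4, 306.7, 69.2]
orientation: [0.614, 0.769, -0.111, 0.139]
contact_force: [-0.6, 0.2, -2.0]
grip_width: 40.4
grasp_force: 60.7
```

```bash
python3 - <<'E' 2>/dev/null
from h import *
place2(0,0);seated(0)
E
```

```text
t 50.8 q [-0.323  0.619 -0.673  1.761  0.679  1.235 -1.072] p [480.4 306.7  69.2] 
x [-0.206  0.914 -0.351] y [ 0.975  0.22  -0.001] z [ 0.077 -0.342 -0.937] w 40.4 gf 60.7 F [-0.6  0.2 -2. ]
rot [0.  0.2 0.1] over [ 0.5  1.7 -0.2] down [ 4.4  0.  11.8] all [ 4.9  1.7 11.6] world [  1.5   0.9 -12.6]
top blue 216 u [-97.9 -94.9 -29.8] v [-19.7  -3.8   9.6] zmax 108.2 end face u,v,z nan nan nan 0
side blue 71 u [-30.1 -28.1   0.2] v [-19.   -5.7   9.9] zmax 131.3 end face u,v,z 1.7 -1.2 88.3 223
```

Request:
{"method": "jog_arm", "body": {
  "delta_rot": [
    [0,0,0],
    [0,0,0],
    [0,0,0],
    [0,0,0],
    [0,0,0]
  ],
  "dp": [
    [1.5,1.5,2],
    [1.5,1,3],
    [1.5,0,2],
    [0,0,0],
    [0,0,0]
  ],
  "fingers": [35,35,35,35,35]
}}

```text
clock: 51.32
position: [482.9, 310.0, 62.5]
orientation: [0.615, 0.769, -0.11, 0.139]
contact_force: [-0.0, -0.4, -1.9]
grip_width: 40.4
grasp_force: 60.7
```

Request:
{"method": "jog_arm", "body": {
  "delta_rot": [
    [0,0,0],
    [0,0,0],
    [0,0,0],
    [0,0,0]
  ],
  "dp": [
    [0.6,0,1.6],
    [0,0,0],
    [0,0,0],
    [0,0,0]
  ],
  "fingers": [35,35,35,35]
}}

```text
clock: 51.65
position: [483.0, 310.0, 61.0]
orientation: [0.615, 0.769, -0.11, 0.139]
contact_force: [-0.1, 0.5, -1.0]
grip_width: 40.5
grasp_force: 60.7
```

Request:
{"method": "jog_arm", "body": {
  "delta_rot": [
    [0,0,0],
    [0,0,0],
    [0,0,0],
    [0,0,0]
  ],
  "dp": [
    [0.5,0,1.5],
    [0,0,0],
    [0,0,0],
    [0,0,0]
  ],
  "fingers": [35,35,35,35]
}}

```text
clock: 51.98
position: [482.9, 309.9, 59.3]
orientation: [0.615, 0.769, -0.11, 0.139]
contact_force: [-0.6, 0.9, -1.4]
grip_width: 40.8
grasp_force: 60.7
```

Request:
{"method": "jog_arm", "body": {
  "delta_rot": [
    [0,0,0],
    [0,0,0],
    [0,0,0],
    [0,0,0]
  ],
  "dp": [
    [0.5,0,1.5],
    [0,0,0],
    [0,0,0],
    [0,0,0]
  ],
  "fingers": [35,35,35,35]
}}

```text
clock: 52.32
position: [482.8, 309.9, 58.2]
orientation: [0.615, 0.769, -0.11, 0.139]
contact_force: [-0.9, -0.7, 4.6]
grip_width: 40.5
grasp_force: 61.1
```

Request:
{"method": "jog_arm", "body": {
  "delta_rot": [
    [0,0,0],
    [0,0,0],
    [0,0,0],
    [0,0,0]
  ],
  "dp": [
    [0.4,0,1.2],
    [0,0,0],
    [0,0,0],
    [0,0,0]
  ],
  "fingers": [35,35,35,35]
}}

```text
clock: 52.65
position: [482.9, 309.9, 57.9]
orientation: [0.615, 0.768, -0.11, 0.14]
contact_force: [-3.7, -1.4, 8.8]
grip_width: 40.5
grasp_force: 61.4
```

Request:
{"method": "jog_arm", "body": {
  "delta_rot": [
    [0,0,0],
    [0,0,0],
    [0,0,0],
    [0,0,0],
    [0,0,0],
    [0,0,0],
    [0,0,0],
    [0,0,0]
  ],
  "dp": [
    [-0.3,0,-1],
    [0,0,0],
    [0,0,0],
    [0,0,0],
    [0,0,0],
    [0,0,0],
    [0,0,0],
    [0,0,0]
  ],
  "fingers": [40,42,44,48,52,56,58,58]
}}

```text
clock: 53.32
position: [483.1, 309.9, 57.5]
orientation: [0.615, 0.769, -0.11, 0.139]
contact_force: [-0.2, 0.3, -0.1]
grip_width: 58.0
grasp_force: 0.0
```

Request:
{"method": "jog_arm", "body": {
  "delta_rot": [
    [0,0,0],
    [0,0,0],
    [0,0,0],
    [0,0,0],
    [0,0,0],
    [0,0,0],
    [0,0,0],
    [0,0,0],
    [0,0,0],
    [0,0,0],
    [0,0,0]
  ],
  "dp": [
    [0,0,-5],
    [0,0,-10],
    [0,0,-20],
    [0,0,-25],
    [0,0,-30],
    [0,0,-30],
    [0,0,-30],
    [-10,-10,-30],
    [-15,-15,-20],
    [-20,-20,-10],
    [-20,-10,0]
  ],
  "fingers": [58,58,58,58,58,58,58,0,0,0,0]
}}

```text
clock: 54.23
position: [423.8, 312.6, 280.6]
orientation: [0.613, 0.77, -0.107, 0.139]
contact_force: [0.9, -0.3, -0.1]
grip_width: 10.0
grasp_force: 0.0
```

```bash
python3 - <<'E' 2>/dev/null
from h import *
s=log(); seated(2); seated(1); seated(0); caps(); bottlecheck()
Rt=kin.toolR(102.6,90);report(np.array([438.5,42.5,200]),Rt,s)
d=shot('side');cv2.imwrite('pics/s5.png',cv2.resize(d['frame'][110:310,200:440],None,fx=3,fy=3,interpolation=cv2.INTER_CUBIC))
E
```

```text
t 54.23 q [-0.282  0.33  -0.775  1.652  0.468  1.532 -0.919] p [423.8 312.6 280.6] 
x [-0.21   0.915 -0.345] y [0.974 0.225 0.006] z [ 0.083 -0.335 -0.938] w 10.0 gf 0.0 F [ 0.9 -0.3 -0.1]
top blue 266 u [-97.7 -94.1 -10.2] v [-16.9  -5.3   9.7] zmax 104.3 end face u,v,z -4.6 -4.2 87.2 27
side blue 222 u [-91.9 -85.8  -7.1] v [-18.5 -10.1   4.9] zmax 103.1 end face u,v,z 1.5 2.1 81.0 210
top blue 318 u [-95.7 -91.2  -9.6] v [-16.8  -1.5  16.4] zmax 104.4 end face u,v,z -3.6 -1.4 87.3 20
side blue 227 u [-90.9 -85.7  -5.1] v [-18.3  -7.1  10.3] zmax 104.1 end face u,v,z 2.5 1.8 80.0 226
top blue 302 u [-94.3 -90.5  -6.9] v [-17.3  -3.2  13.1] zmax 102.9 end face u,v,z -5.3 1.0 88.3 15
side blue 214 u [-88.8 -84.6  -5.9] v [-17.3  -5.   11.3] zmax 100.6 end face u,v,z 4.0 -0.0 79.4 227
top red [ 444.1 -315.   111.3] white [ 438.4 -296.7   45.3] [ 416. -331.   15.] [ 477. -288.   70.]
side red [ 442.6 -307.6  106.9] white [ 438.1 -293.2   43.6] [ 414. -318.   15.] [ 469. -281.   70.]
target [438.5  42.5 200. ] rot(tool now) [ 0.4 20.2  0.4] dworld [  14.7 -270.1  -80.6] d now [-222.4  -47.   167.4] d then [-266.8  -44.6   80.6] | ik 0.0 [ 0.22  0.06 -0.43  2.04  0.03  1.04 -0.  ]
```

View pics/s5.png

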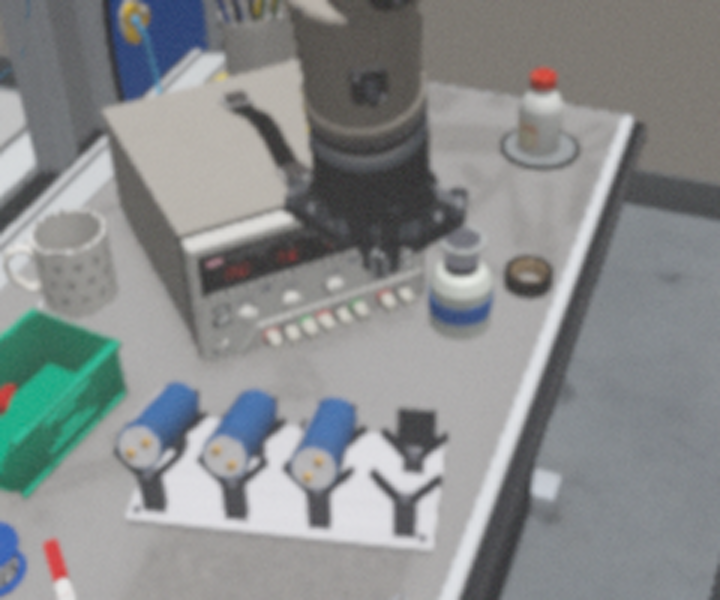

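The picture shows all three caps seated at (160,425), (240,435) and (325,440) with terminals at the high end. The bottle stands on the mat at (540,110). Next: push the pump.

Request:
{"method": "jog_arm", "body": {
  "delta_rot": [
    [0,6.7,0],
    [0,6.7,0],
    [0,6.8,0],
    [0,0,0],
    [0,0,0],
    [0,0,0],
    [0,0,0],
    [0,0,0],
    [0,0,0],
    [0,0,0],
    [0,0,0],
    [0,0,0],
    [0,0,0],
    [0,0,0],
    [0,0,0],
    [0,0,0]
  ],
  "dp": [
    [0,0,0],
    [0,0,0],
    [0,0,0],
    [-22,-4,0],
    [-22,-4,0],
    [-22,-4,0],
    [-22,-4,0],
    [-22,-4,0],
    [-22,-4,0],
    [-22,-4,0],
    [-22,-4,0],
    [-22,-4,0],
    [-22,-4,0],
    [-22,-4,0],
    [-24,0,0],
    [0,0,0]
  ],
  "fingers": [0,0,0,0,0,0,0,0,0,0,0,0,0,0,0,0]
}}

```text
clock: 56.12
position: [442.4, 35.5, 277.5]
orientation: [0.627, 0.779, -0.002, 0.003]
contact_force: [0.5, -0.9, -0.2]
grip_width: -0.0
grasp_force: 0.0
```

```bash
python3 - <<'E' 2>/dev/null
from h import *
s=log();Rt=kin.toolR(102.6,90);report(np.array([438.5,42.5,125]),Rt,s)
E
```

```text
t 56.12 q [ 0.384 -0.    -0.561  1.922  0.006  1.219  0.036] p [442.4  35.5 277.5] 
x [-0.213  0.977 -0.006] y [0.977 0.213 0.001] z [ 0.002 -0.006 -1.   ] w -0.0 gf 0.0 F [ 0.5 -0.9 -0.2]
target [438.5  42.5 125. ] rot(tool now) [ 0.1  0.4 -0.3] dworld [  -3.9    7.  -152.5] d now [  8.6  -2.5 152.5] d then [  7.7  -2.3 152.5] | ik 0.0 [ 0.32  0.18 -0.56  2.12  0.12  0.88 -0.09]
```

Request:
{"method": "jog_arm", "body": {
  "delta_rot": [
    [0,0,0],
    [0,0,0],
    [0,0,0],
    [0,0,0],
    [0,0,0],
    [0,0,0],
    [0,0,0],
    [0,0,0],
    [0,0,0]
  ],
  "dp": [
    [2,-1,22],
    [2,0,22],
    [1,0,22],
    [0,0,22],
    [0,0,22],
    [0,0,22],
    [0,0,18],
    [0,0,0],
    [0,0,0]
  ],
  "fingers": [0,0,0,0,0,0,0,0,0]
}}

```text
clock: 56.87
position: [439.6, 45.4, 127.4]
orientation: [0.624, 0.781, -0.001, 0.001]
contact_force: [1.0, 0.8, -0.1]
grip_width: -0.3
grasp_force: 0.0
```

Request:
{"method": "jog_arm", "body": {
  "delta_rot": [
    [0,0,0],
    [0,0,0],
    [0,0,0],
    [0,0,0],
    [0,0,0],
    [0,0,0],
    [0,0,0],
    [0,0,0]
  ],
  "dp": [
    [0,0,4],
    [0,0,4],
    [0,0,4],
    [0,0,3],
    [0,0,3],
    [0,0,2],
    [0,0,2],
    [0,0,0]
  ],
  "fingers": [0,0,0,0,0,0,0,0]
}}

```text
clock: 57.53
position: [440.5, 44.7, 105.9]
orientation: [0.624, 0.781, -0.0, 0.002]
contact_force: [-0.7, 0.1, 4.1]
grip_width: 0.1
grasp_force: 1.9
```

Request:
{"method": "jog_arm", "body": {
  "delta_rot": [
    [0,0,0],
    [0,0,0],
    [0,0,0],
    [0,0,0],
    [0,0,0],
    [0,0,0]
  ],
  "dp": [
    [0,0,2],
    [0,0,2],
    [0,0,2],
    [0,0,1],
    [0,0,0],
    [0,0,0]
  ],
  "fingers": [0,0,0,0,0,0]
}}

```text
clock: 58.03
position: [440.5, 44.7, 99.0]
orientation: [0.624, 0.781, -0.0, 0.002]
contact_force: [-0.8, 0.1, 5.6]
grip_width: -0.1
grasp_force: 2.7
```

Request:
{"method": "jog_arm", "body": {
  "delta_rot": [
    [0,0,0],
    [0,0,0],
    [0,0,0],
    [0,0,0],
    [0,0,0]
  ],
  "dp": [
    [0,0,1],
    [0,0,1],
    [0,0,0],
    [0,0,0],
    [0,0,0]
  ],
  "fingers": [0,0,0,0,0]
}}

```text
clock: 58.45
position: [440.5, 44.7, 98.0]
orientation: [0.624, 0.781, -0.001, 0.002]
contact_force: [-4.0, -1.5, 14.9]
grip_width: -0.1
grasp_force: 7.3
```

Request:
{"method": "jog_arm", "body": {
  "delta_rot": [
    [0,0,0],
    [0,0,0],
    [0,0,0],
    [0,0,0],
    [0,0,0],
    [0,0,0],
    [0,0,0],
    [0,0,0],
    [0,0,0],
    [0,0,0],
    [0,0,0]
  ],
  "dp": [
    [0,0,0],
    [0,0,-4],
    [0,0,-6],
    [0,0,-8],
    [0,0,-15],
    [0,0,-20],
    [0,0,-25],
    [0,0,-25],
    [0,0,-25],
    [0,0,0],
    [0,0,0]
  ],
  "fingers": [0,0,0,0,0,0,0,0,0,0,0]
}}

```text
clock: 59.37
position: [440.5, 45.2, 226.0]
orientation: [0.624, 0.781, 0.0, 0.003]
contact_force: [-1.2, 0.4, -0.2]
grip_width: -0.5
grasp_force: 0.0
```

```bash
python3 - <<'E' 2>/dev/null
from h import *
log();seated(2); seated(1); seated(0); bottlecheck()
d=shot('side');P=cloud(d).reshape(-1,3);m=(np.hypot(P[:,0]-438,P[:,1]-46)<20)&(P[:,2]>85)&(P[:,2]<118);print(np.percentile(P[m][:,2],[50,90]))
print(env.sign_off())
E
```

```text
t 59.37 q [ 0.371  0.044 -0.587  2.001  0.032  1.1   -0.007] p [440.5  45.2 226. ] 
x [-0.22   0.975 -0.005] y [0.975 0.22  0.005] z [ 0.006 -0.004 -1.   ] w -0.5 gf 0.0 F [-1.2  0.4 -0.2]
top blue 266 u [-97.6 -93.9  -9.4] v [-16.9  -5.1   9.2] zmax 104.8 end face u,v,z -4.4 -4.5 88.6 28
side blue 223 u [-90.8 -84.   -6.8] v [-18.4 -10.1   4.6] zmax 104.3 end face u,v,z 1.3 2.3 81.5 200
top blue 317 u [-95.5 -91.4  -9.2] v [-16.7  -1.8  16.2] zmax 103.6 end face u,v,z -3.4 -3.2 87.2 18
side blue 228 u [-90.3 -85.8  -4.8] v [-18.1  -7.3  10.6] zmax 103.9 end face u,v,z 2.4 2.1 80.7 220
top blue 305 u [-94.9 -90.5  -6.3] v [-17.4  -3.1  13. ] zmax 103.1 end face u,v,z -6.5 -6.8 85.5 19
side blue 218 u [-89.5 -85.4  -5.3] v [-17.2  -5.2  11.1] zmax 100.4 end face u,v,z 3.8 0.2 79.8 218
top red [ 444.2 -315.2  110.6] white [ 439.1 -297.2   47.9] [ 416. -327.   17.] [ 469. -288.   70.]
side red [ 441.  -307.8  106.3] white [ 437.7 -293.1   43.4] [ 414. -320.   16.] [ 468. -282.   70.]
[107.58854794 109.60883703]
the job is handed in; nothing more can be done
None
```

The job is handed in at about 59 s on the robot's clock: the bottle is upright on the mat, all three capacitors lie in the cradle stand with terminals at the high end, and the dispenser head was pushed fully down and is up again; `sign_off()` returned no pass/fail verdict.

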